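# Pack the wiring-practice kit tray

## Task

Pack up the practice kit: stand every circuit breaker from the bench upright in the large bay of the blue tray, and empty the bench shovel into the small bay by pressing the front edge of its blade on that bay's rim and tipping it until the last terminal block has come off, the edge still pressed on the rim. Lay the empty shovel flat on the bench again, and once all is in the tray swing the keeper bar over the breakers until it snaps shut. Any block that strays goes into the small bay too; leave the lamp holder, junction box and screwdriver where they are.

Things in the scene. Friction and masses are not known exactly. Their poses are not given: they have to be found in the camera images.
- tray: blue sheet-steel kit tray, fixed, 104 (its x) by 299 (its y) by 44 mm high, walls and floor 4 mm; origin at the centre of its underside, z up. A cross wall at y = -28.5 mm parts a small bay (-y end) from a large bay (+y end). A catch post (26 x 8 mm) stands on the middle of the cross wall, a hinge post (18 mm thick) outside the +y end wall; up to 91 and 75 mm above the bench
- small_bay (a point): centre of the small bay at rim height (44 mm above the bench); axes as the tray. Inside it is 96 (x) by 115 mm (y), its floor 40 mm below the rim. The terminal blocks go here
- large_bay (a point): centre of the large bay at rim height (44 mm above the bench); axes as the tray. Inside it is 96 (x) by 172 mm (y), its floor 40 mm below the rim. The circuit breakers go here; three fit side by side, their long sides along the tray's x
- small_bay_rim (a point): middle of the top of the small bay's end wall (the tray's -y end), 44 mm above the bench, wall 4 mm thick; axes as the tray: +y points into the bay
- keeper (a joint): keeper bar's angle about its upright hinge, rad: 0 = shut along the large bay, its end on the catch post against a hard stop; about 1.6 = open, standing out from the tray's -x side. It stays where it is left (friction 0.03 N m), but near 0.07 rad it meets a sprung ball that takes 3 to 6 N at the tab to pass; below 0.03 rad the ball snaps it to 0 and holds it
- keeper_hinge (a point): the bar's hinge, on its axis, 80 mm above the bench, 160 mm from the tray's origin along its +y. The aluminium bar is 14 mm wide, 8 mm high, its underside 76 mm above the bench, and reaches 219 mm from the hinge; shut, it lies along the tray's -y direction; opening, its end moves to the tray's -x side
- keeper_tab (a point): centre of the red upright thumb tab near the bar's free end, 206 mm from the hinge: 12 mm thick, 26 mm along the bar, 84 to 110 mm above the bench. Its axes turn with the bar: +y points along the bar to the hinge; pushing on its -x face towards +x shuts the bar
- shovel: bench shovel, flat bare aluminium blade 115 (its x) by 84 (its y) by 3 mm, open in front, sides to 15 mm, back wall to 27 mm high; origin at the centre of the blade's underside, +x to the front edge, z up; 0.15 to 0.23 kg, centre of mass about 36 mm behind the origin. Terminal blocks lie on it at the start and begin to slide at 26 to 36 degrees of tilt
- shovel_edge (a point): middle of the blade's front edge, underside, 57.5 mm ahead of the shovel's origin; axes as the shovel
- shovel_grip (a point): point to grip on the centre line of the straight black handle, at shovel x = -100, z = 30 mm; axes as the shovel. The handle is 22 mm wide (flat sides) and 20 mm thick, 115 mm long, and rises backwards at 10 degrees from the back wall; this point is 45 mm from its front end
- block1: terminal block, 24 x 18 x 14 mm, grey or green plastic with two brass screws, 15 g; origin at the centre of its underside. May be absent
- block2: terminal block, 24 x 18 x 14 mm, grey or green plastic with two brass screws, 15 g; origin at the centre of its underside. May be absent
- block3: terminal block, 24 x 18 x 14 mm, grey or green plastic with two brass screws, 15 g; origin at the centre of its underside. May be absent
- block4: terminal block, 24 x 18 x 14 mm, grey or green plastic with two brass screws, 15 g; origin at the centre of its underside. May be absent
- block5: terminal block, 24 x 18 x 14 mm, grey or green plastic with two brass screws, 15 g; origin at the centre of its underside. May be absent
- block6: terminal block, 24 x 18 x 14 mm, grey or green plastic with two brass screws, 15 g; origin at the centre of its underside. May be absent
- breaker1: white two-pole modular circuit breaker, 84 mm long (its x), 36 mm wide (its y), 66 mm high, 0.2 kg, standing on its flat mounting side; the lower 46 mm is the full length, above it a nose 45 mm long (x) and 36 mm wide carries a red toggle. Origin at the centre of its underside, z up. May be absent
- breaker2: white two-pole modular circuit breaker, 84 mm long (its x), 36 mm wide (its y), 66 mm high, 0.2 kg, standing on its flat mounting side; the lower 46 mm is the full length, above it a nose 45 mm long (x) and 36 mm wide carries a red toggle. Origin at the centre of its underside, z up. May be absent
- breaker3: white two-pole modular circuit breaker, 84 mm long (its x), 36 mm wide (its y), 66 mm high, 0.2 kg, standing on its flat mounting side; the lower 46 mm is the full length, above it a nose 45 mm long (x) and 36 mm wide carries a red toggle. Origin at the centre of its underside, z up. May be absent
- lamp_holder: bystander: white ceramic lamp holder, 92 mm across, 46 mm high; leave alone
- junction_box: bystander: white junction box, 85 x 85 x 42 mm; leave alone
- tester: bystander: orange-handled screwdriver lying on the bench; leave alone

How it is judged:
On the way, in this order (a step that is already met when the one before it is completed fails the run):
1. the front edge of the shovel's blade is pressed on the rim of the small bay (1 N or more) with blocks still on the blade (x of shovel_edge in the frame of small_bay between -0.075 and 0.075 m and y of shovel_edge in the frame of small_bay between -0.085 and 0.085 m and z of shovel_edge in the frame of small_bay between -0.03 and 0.03 m and contact force between shovel and tray above 1 N), for 0.2 s.
2. no terminal block is left on the blade while its edge still presses on the rim of the small bay (x of shovel_edge in the frame of small_bay between -0.075 and 0.075 m and y of shovel_edge in the frame of small_bay between -0.085 and 0.085 m and z of shovel_edge in the frame of small_bay between -0.03 and 0.03 m and contact force between shovel and tray above 0.5 N and (x of block1 in the frame of shovel above 0.06 m or z of block1 in the frame of shovel below -0.006 m or y of block1 in the frame of shovel above 0.045 m or y of block1 in the frame of shovel below -0.045 m) and (x of block2 in the frame of shovel above 0.06 m or z of block2 in the frame of shovel below -0.006 m or y of block2 in the frame of shovel above 0.045 m or y of block2 in the frame of shovel below -0.045 m) and (x of block3 in the frame of shovel above 0.06 m or z of block3 in the frame of shovel below -0.006 m or y of block3 in the frame of shovel above 0.045 m or y of block3 in the frame of shovel below -0.045 m) and (x of block4 in the frame of shovel above 0.06 m or z of block4 in the frame of shovel below -0.006 m or y of block4 in the frame of shovel above 0.045 m or y of block4 in the frame of shovel below -0.045 m) and (x of block5 in the frame of shovel above 0.06 m or z of block5 in the frame of shovel below -0.006 m or y of block5 in the frame of shovel above 0.045 m or y of block5 in the frame of shovel below -0.045 m) and (x of block6 in the frame of shovel above 0.06 m or z of block6 in the frame of shovel below -0.006 m or y of block6 in the frame of shovel above 0.045 m or y of block6 in the frame of shovel below -0.045 m)), for 0.1 s.
3. the keeper bar is swung shut over the packed tray (within 0.02 rad), every breaker and every block being inside (value of joint keeper below 0.02 rad and x of breaker1 in the frame of large_bay between -0.048 and 0.048 m and y of breaker1 in the frame of large_bay between -0.088 and 0.088 m and z of breaker1 in the frame of large_bay between -0.048 and -0.032 m and x of breaker2 in the frame of large_bay between -0.048 and 0.048 m and y of breaker2 in the frame of large_bay between -0.088 and 0.088 m and z of breaker2 in the frame of large_bay between -0.048 and -0.032 m and x of breaker3 in the frame of large_bay between -0.048 and 0.048 m and y of breaker3 in the frame of large_bay between -0.088 and 0.088 m and z of breaker3 in the frame of large_bay between -0.048 and -0.032 m and x of block1 in the frame of small_bay between -0.05 and 0.05 m and y of block1 in the frame of small_bay between -0.06 and 0.06 m and z of block1 in the frame of small_bay between -0.048 and 0 m and x of block2 in the frame of small_bay between -0.05 and 0.05 m and y of block2 in the frame of small_bay between -0.06 and 0.06 m and z of block2 in the frame of small_bay between -0.048 and 0 m and x of block3 in the frame of small_bay between -0.05 and 0.05 m and y of block3 in the frame of small_bay between -0.06 and 0.06 m and z of block3 in the frame of small_bay between -0.048 and 0 m and x of block4 in the frame of small_bay between -0.05 and 0.05 m and y of block4 in the frame of small_bay between -0.06 and 0.06 m and z of block4 in the frame of small_bay between -0.048 and 0 m and x of block5 in the frame of small_bay between -0.05 and 0.05 m and y of block5 in the frame of small_bay between -0.06 and 0.06 m and z of block5 in the frame of small_bay between -0.048 and 0 m and x of block6 in the frame of small_bay between -0.05 and 0.05 m and y of block6 in the frame of small_bay between -0.06 and 0.06 m and z of block6 in the frame of small_bay between -0.048 and 0 m), for 0.2 s.
At the end, for the whole second after the job is handed in: every breaker stands in the large bay on its floor, upright within 0.12 rad; every terminal block lies in the small bay below the rim; the keeper bar is within 0.02 rad of shut; the shovel lies flat on the bench (tilt under 0.08 rad, origin under 6 mm high); all at rest (all of step 3 and angle between each of breaker1, breaker2, breaker3's own z axis and vertical below 0.12 rad and linear speed of each of breaker1, breaker2, breaker3, block1, block2, block3, block4, block5, block6, shovel below 0.02 m/s and angle between shovel's own z axis and vertical below 0.08 rad and height (world z) of shovel below 0.006 m); the robot touches nothing.
It fails at once if the lamp holder is pushed more than 30 mm (distance of lamp_holder from where it was at the start of the episode above 0.03 m).
It fails at once if the junction box is pushed more than 30 mm (distance of junction_box from where it was at the start of the episode above 0.03 m).
It fails at once if the screwdriver is pushed more than 30 mm (distance of tester from where it was at the start of the episode above 0.03 m).
Of breaker1, breaker2, breaker3 only 2 to 3 are there at a start; the rules pass over those that are not, and their reading is None.
Of block1, block2, block3, block4, block5, block6 only 3 to 6 are there at a start; the rules pass over those that are not, and their reading is None.
At some moment in a run one of breaker1, breaker2, breaker3, shovel may be knocked a few centimetres aside while the robot is not near it.
It also fails if it takes over 192 s, if anything falls off the work surface, if the arm or the gripper's body presses on something with over 40 N, if the wrist force passes 120 N, or if a joint passes its speed limit or range.

## Robot

A 6-joint arm with a two-finger parallel gripper is mounted at the origin on the work surface. World frame = base frame: x ahead of the robot, y to its left, z up, the work surface at z = 0. Lengths are in m, angles in rad, forces in N, time in s.
With the tool pointing down it reaches from about 0.375 to 0.975 m from the base axis. Payload 3.8 kg.
Tool frame: the origin (TCP) lies on the centre line of the jaws, within the pads' length; the fingertips stand 25 mm ahead of it and the grasp point (between the pads) lies 6 mm ahead of it; y points along the fingers, z is the direction in which the jaws open and shut, and the axes are right-handed (so a half turn about y gives the same grasp; the last joint's range is limited). The gripper opens to 85 mm and grips with 20 to 120 N. Pads are 22 mm wide; open, the fingers measure 114 mm over their backs; the gripper's body (76 mm by 85 mm) begins 54 mm behind the grasp point. The pads swing forward as they close: fully open they stand 13 mm farther back than shut.
Start: joints at [1.076, 0.264, 1.604, -0, 1.274, -0.037], TCP at [0.298, 0.605, 0.256] pointing down, gripper open.
Joint ranges: [-2.63, 2.63], [-0.94, 2.18], [0.31, 2.57], [-1.31, 4.45], [0, 2.66], [-2.55, 2.55]. Speed limits (rad/s): [2.57, 2.57, 3.14, 3.14, 3.14, 3.14].

## Interface

Orientations are given as a rotation vector (axis times angle).
In Python, from workcell import bot gives the robot as it stands.
- The arm moves only by the shell command python3 -m jog 'ROWS' [FORCE]. ROWS is JSON, a list of rows, each a list of 5 numbers: the shift along the world's x, y, z in mm, then the turn about the world's z in degrees, then the finger opening in mm, from 0 to 85.4. A call has exactly 10 rows; each row is the pose to reach, as a shift and turn from the pose commanded when the call began; what a row does not reach only later rows make up. A row lasts 1/8 s, in which the tool goes at most 62.5 mm and 10.7 degrees, less where a joint would pass 70% of its speed; a pose out of reach is approached as far as the arm can. A call with a gripper value outside its range is refused whole. The fingers move at their own pace and stop on an object; FORCE is the grip in N (left out, the last holds). Time passes only in rows, so rows that repeat a pose let the fingers close, or fill a call up. It gives the time, the measured TCP pose, the force and the opening at its end, in the units of the state.
- bot.read_state(): the state, without advancing time (a new reading comes with each control period).
- bot.read_camera(name): name is "side" or "top" or "wrist"; returns a dict with "pixels" (420x560x3 uint8, red, green, blue), "fx", "fy", "cx", "cy" (pixels), "dist" ([k1, k2, p1, p2, k3] as OpenCV has them; the pictures are not rectified), "R" (3x3) and "t" (3): a world point X has camera coordinates R X + t. Camera axes: x right, y down, z forward; pixel columns grow to the right and rows downward; lengths in m; the calibration is good to about 2 mm. A picture is of the moment at which its call begins. There is no depth.
- bot.finish_job(): hands the job in, once; it reports no verdict.
The state is a dict: "time": time; "q": joint angles; "joint_vel": joint speeds; "joint_torque": joint torques, N m; "tool_pos": TCP position; "tcp_rot": TCP orientation; "wrist_force": force on the tool from outside, world axes, zero at the start; "torque": the same for the moment, N m; "width": opening from 0.0 (shut) to 1.0 (fully open).
Only numpy, scipy, OpenCV 4.12 (cv2) and the standard library are available. Lean on these libraries where they do the work, as an engineer would, in place of code of your own. Each camera call takes 0.05 s, during which the arm holds its last target.

## Working session

There is one attempt and no reset: what is moved stays moved. The work goes in short steps, Python scripts to look and compute and a shell command to move; the robot and the scene stay as the last step left them, time stands still between calls to the robot, and variables do not carry over. Pictures are saved under pics/ and viewed, and the job is handed in when it is done.

```bash
ls -la; mkdir -p pics
cat > h.py <<'E'
import numpy as np, cv2
from workcell import bot
def snap(name,out=None):
    c=bot.read_camera(name)
    c['K']=np.array([[c['fx'],0,c['cx']],[0,c['fy'],c['cy']],[0,0,1.]])
    for k in('R','t','dist'): c[k]=np.array(c[k],float)
    if out: cv2.imwrite('pics/'+out+'.png',np.array(c['pixels'])[:,:,::-1])
    np.savez('pics/%s.npz'%(out or name),**{k:c[k] for k in('K','R','t','dist','pixels')})
    return c
def load(n): return dict(np.load('pics/%s.npz'%n))
def p2w(c,uv,z):
    uv=np.array(uv,float).reshape(-1,1,2)
    n=cv2.undistortPoints(uv,c['K'],c['dist']).reshape(-1,2)
    z=np.broadcast_to(z,len(n)); C=-c['R'].T@c['t']; o=[]
    for (a,b),zz in zip(n,z):
        d=c['R'].T@np.array([a,b,1]); o.append(C+d*(zz-C[2])/d[2])
    return np.array(o)
def w2p(c,X):
    X=np.array(X,float).reshape(-1,3)
    return cv2.projectPoints(X,cv2.Rodrigues(c['R'])[0],c['t'],c['K'],c['dist'])[0].reshape(-1,2)
E
python3 - <<'E'
from h import *
for n in('top','side','wrist'):
    c=snap(n,n+'0'); print(n,-c['R'].T@c['t'],c['K'][0,0],c['R'][2])
print(bot.read_state())
E
```

```text
total 12
drwxr-xr-x  3 agent agent 4096 Dec  5 19:14 .
drwxr-xr-x 23 root  root  4096 Dec  5 19:14 ..
drwxr-xr-x  2 agent agent 4096 Dec  5 19:14 pics
top [0.4513062  0.00948827 1.35533074] 479.2251048792868 [ 0.11391693  0.00685132 -0.99346665]
side [ 0.43798923 -0.53848698  0.68113007] 385.0981585803592 [ 0.19649919  0.6555617  -0.72912751]
wrist [0.23255909 0.63924848 0.37304382] 310.1114816113557 [ 0.2593811  -0.12891619 -0.95713221]
{'time': 0.15, 'q': array([ 1.07609562e+00,  2.64563123e-01,  1.60508234e+00,  6.81816589e-06,
        1.27370303e+00, -3.69135906e-02]), 'joint_vel': array([ 0.00202176, -0.00186518, -0.00329019, -0.0024143 ,  0.0029582 ,
        0.00060936]), 'joint_torque': array([-1.13509457e-03, -5.15905738e+01, -3.67960203e+01, -1.39857048e-04,
        8.14974890e-03,  1.77342024e-06]), 'tool_pos': array([0.29808033, 0.60502324, 0.25524753]), 'tcp_rot': array([-1.5425225 ,  0.35943115, -0.35869131]), 'wrist_force': array([-0.12392542, -0.18441   ,  0.60139913]), 'torque': array([ 0.02263283, -0.00388097,  0.00050571]), 'width': 1.003351627145309}
```

View pics/top0.png

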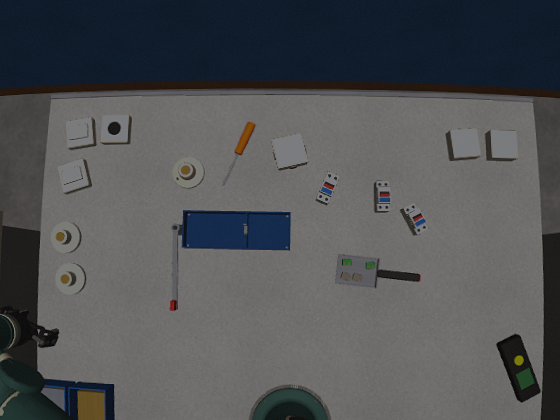

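View pics/side0.png

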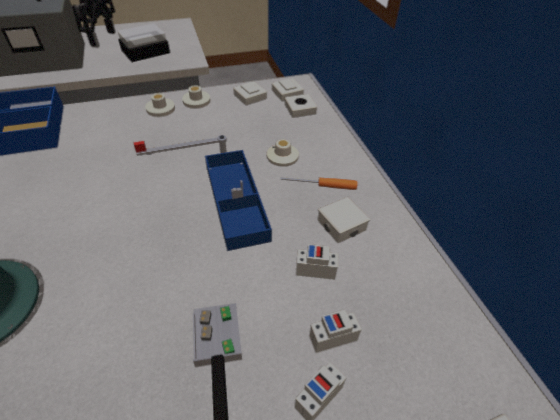

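View pics/wrist0.png

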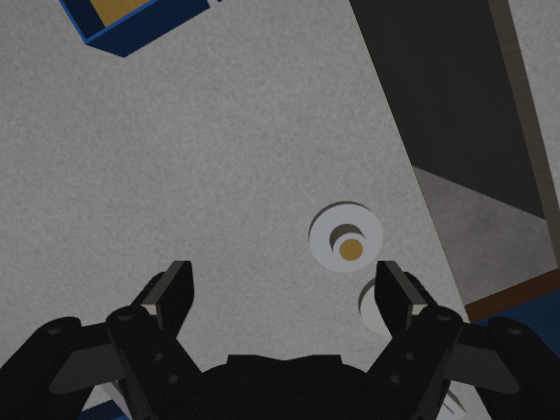

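Run:
```python
from h import *
c=load('top0'); p=c['pixels'][:,:,::-1]
a=cv2.resize(p[160:325,155:305],None,fx=3.6,fy=3.6,interpolation=cv2.INTER_CUBIC)
cv2.imwrite('pics/z1.png',np.clip(a*1.6,0,255))
a=cv2.resize(p[160:295,300:440],None,fx=4.4,fy=4.4,interpolation=cv2.INTER_CUBIC)
cv2.imwrite('pics/z2.png',np.clip(a*1.6,0,255))
```

```text
[ WARN:0@0.442] global loadsave.cpp:1063 imwrite_ Unsupported depth image for selected encoder is fallbacked to CV_8U.
```

View pics/z1.png

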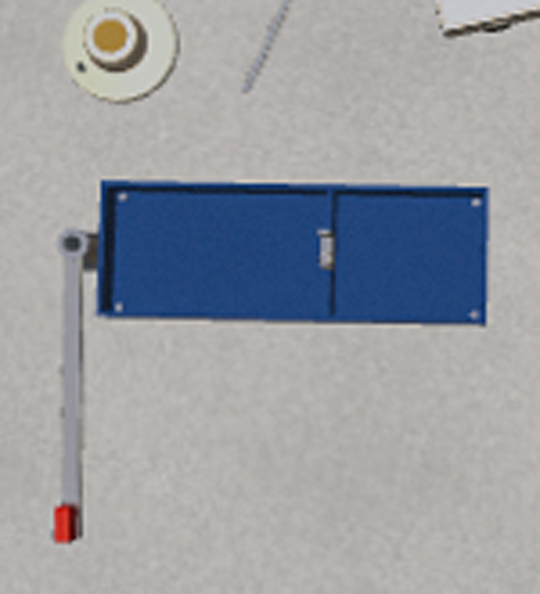

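View pics/z2.png

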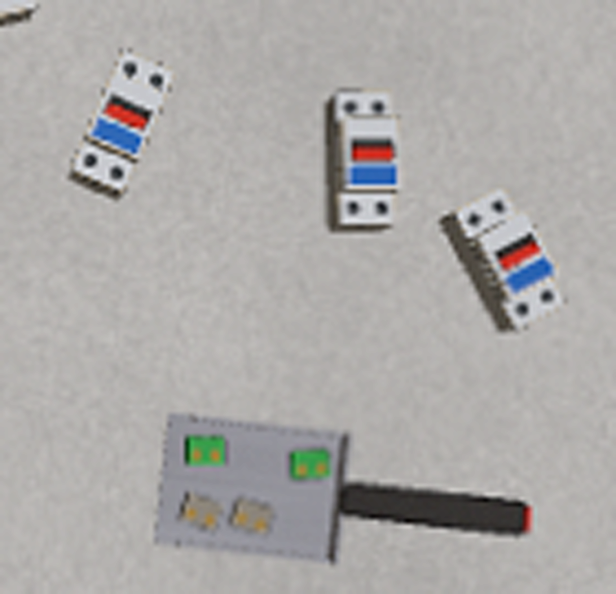

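```bash
cat > m1.py <<'E'
from h import *
c=load('top0'); s=load('side0')
f=lambda uv,o,k:(np.array(uv,float)+.5)/k-.5+np.array(o)
tr=f([(101,181),(488,187),(486,325),(98,314)],(155,160),3.6)
W=p2w(c,tr,.044); print('tray',W.round(4).tolist(), 'c',W.mean(0), np.linalg.norm(W-np.roll(W,-1,0),axis=1))
ang=lambda d:np.degrees(np.arctan2(d[1],d[0]))
ax=(W[0]-W[1]+W[3]-W[2]); print('tray y dir',ang(ax))
print('hinge',p2w(c,f([(72,243)],(155,160),3.6),.084),'tab',p2w(c,f([(66,523)],(155,160),3.6),.11))
sh=f([(168,415),(347,433),(335,562),(157,545)],(300,160),4.4)
S=p2w(c,sh,[.015,.027,.027,.015]);print('shovel',S.round(4).tolist(),np.linalg.norm(S-np.roll(S,-1,0),axis=1),'x dir',ang(S[0]-S[1]+S[3]-S[2]))
he=p2w(c,f([(527,518)],(300,160),4.4),.055);print('hand end',he)
# breakers: shoulder screws (z .046) and colours
for n,pts in dict(b1=[(131,69),(157,81),(117,174),(90,161)],b2=[(351,107),(377,107),(382,209),(353,209)],b3=[(475,219),(498,207),(547,297),(522,310)]).items():
    B=p2w(c,f(pts,(300,160),4.4),.046); print(n,B.mean(0).round(4),np.linalg.norm(B-np.roll(B,-1,0),axis=1).round(3),'x dir',ang(B[0]-B[3]+B[1]-B[2]))
print('w2p side tray corners',w2p(s,W))
from scipy.spatial.transform import Rotation as Ro
print(Ro.from_rotvec(bot.read_state()['tcp_rot']).as_matrix().round(3))
a=cv2.resize(s['pixels'][140:260,190:290,::-1],None,fx=5,fy=5,interpolation=cv2.INTER_CUBIC);cv2.imwrite('pics/z3.png',a)
E
python3 m1.py
```

```text
tray [[0.5984, 0.2992, 0.044], [0.596, 0.0006, 0.044], [0.4906, 0.0014, 0.044], [0.4958, 0.2985, 0.044]] c [0.54519604 0.14992257 0.044     ] [0.29860135 0.10534403 0.29715353 0.10253685]
tray y dir 89.26461503511688
hinge [[0.54715435 0.31093823 0.084     ]] tab [[0.34199456 0.30420831 0.11      ]]
shovel [[0.4811, -0.1334, 0.015], [0.4698, -0.2458, 0.027], [0.3887, -0.2377, 0.027], [0.3989, -0.1264, 0.015]] [0.11354147 0.08146987 0.11235252 0.08248936] x dir 84.51760555287939
hand end [[ 0.41661015 -0.35352338  0.055     ]]
b1 [ 0.6646 -0.103   0.046 ] [0.018 0.065 0.019 0.064] x dir -23.540138300247477
b2 [ 0.6425 -0.2562  0.046 ] [0.017 0.065 0.019 0.065] x dir 0.9546461004609643
b3 [ 0.5795 -0.348   0.046 ] [0.017 0.065 0.018 0.064] x dir 27.529041615727152
w2p side tray corners [[242.84430798 149.73225054]
 [272.06465204 229.53494712]
 [224.8566453  239.08096144]
 [205.1912084  156.01344484]]
[[ 0.897 -0.001  0.442]
 [-0.442 -0.002  0.897]
 [-0.    -1.    -0.002]]
```

View pics/z3.png

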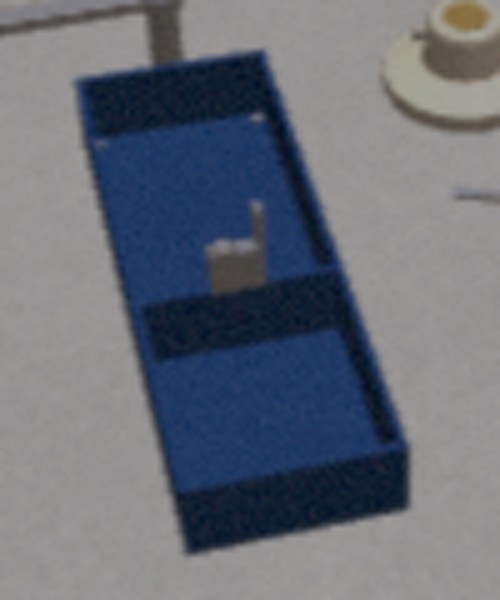

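```bash
python3 -m jog '[[15,-60,0,-10,85],[30,-120,0,-20,85],[45,-180,0,-30,85],[60,-240,0,-40,85],[75,-300,0,-50,85],[90,-360,0,-60,85],[100,-420,0,-69.5,85],[110,-480,0,-69.5,85],[120,-540,0,-69.5,85],[127,-600,0,-69.5,85]]' 60
python3 -m jog '[[0,-60,0,0,85],[0,-120,-20,0,75],[0,-180,-40,0,65],[0,-240,-70,0,60],[0,-290,-100,0,60],[0,-290,-100,0,60],[0,-290,-100,0,60],[0,-290,-100,0,60],[0,-290,-100,0,60],[0,-290,-100,0,60]]'
python3 - <<'E'
from h import *
print(bot.read_state()); snap('wrist','wrist1')
E
```

```text
time: 1.4
tool_pos: [0.4252, 0.0036, 0.2563]
tcp_rot: [-1.16, 1.282, -1.283]
wrist_force: [0.2, 0.2, 0.2]
width: 0.996
time: 2.65
tool_pos: [0.4259, -0.2839, 0.1571]
tcp_rot: [-1.161, 1.28, -1.283]
wrist_force: [-1.2, 0.8, 0.7]
width: 0.702
{'time': 2.65, 'q': array([-6.36702609e-01,  4.03821438e-02,  2.05251113e+00,  3.75902585e-05,
        1.04723538e+00, -5.38193454e-01]), 'joint_vel': array([-0.00407212,  0.00699043,  0.00080971, -0.00032702, -0.00165252,
       -0.00082251]), 'joint_torque': array([-5.08680678e-03, -3.55902028e+01, -3.33132720e+01, -2.90421076e-04,
       -5.85208720e-03,  1.13543007e-03]), 'tool_pos': array([ 0.42585629, -0.28391049,  0.15710618]), 'tcp_rot': array([-1.16065224,  1.28010671, -1.28257752]), 'wrist_force': array([-1.15035648,  0.79486035,  0.70006941]), 'torque': array([ 0.05633187, -0.02420833,  0.00208872]), 'width': 0.7019107452003713}
```

View pics/wrist1.png

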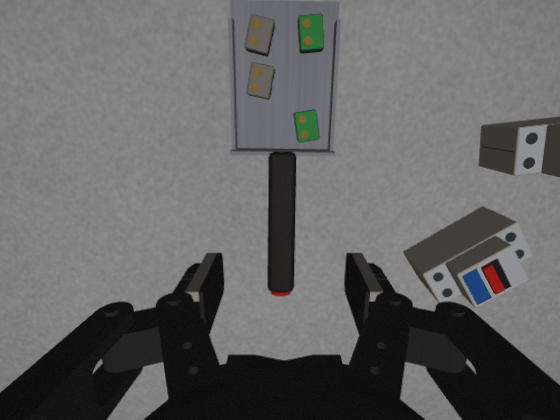

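```bash
python3 -m jog '[[-1,0,-50,0,50],[-1,0,-90,0,45],[-1,0,-121,0,45],[-1,0,-121,0,45],[-1,0,-121,0,0],[-1,0,-121,0,0],[-1,0,-121,0,0],[-1,0,-121,0,0],[-1,0,-121,0,0],[-1,0,-121,0,0]]' 120
python3 -m jog '[[0,0,0,0,0],[0,0,5,0,0],[0,0,10,0,0],[0,0,20,0,0],[0,0,30,0,0],[0,0,40,0,0],[0,0,50,0,0],[0,0,50,0,0],[0,0,50,0,0],[0,0,50,0,0]]'
python3 - <<'E'
from h import *
snap('side','side2');snap('wrist','wrist2')
E
```

```text
time: 3.95
tool_pos: [0.4256, -0.2855, 0.037]
tcp_rot: [-1.16, 1.28, -1.285]
wrist_force: [-1.6, -0.0, 7.7]
width: 0.238
time: 5.2
tool_pos: [0.4239, -0.2842, 0.0847]
tcp_rot: [-1.16, 1.283, -1.282]
wrist_force: [-0.1, -0.3, -2.4]
width: 0.236
```

View pics/side2.png

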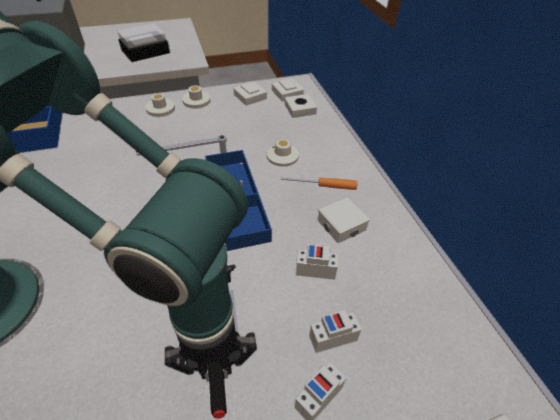

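View pics/wrist2.png

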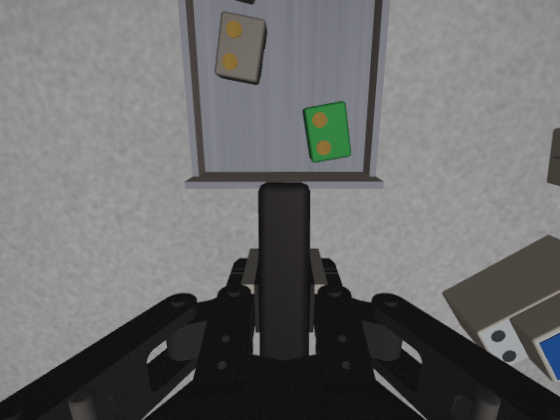

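```bash
cat >> h.py <<'E'
def shov(grip,yaw,th):
    # shovel->world given grip pt world, yaw of shovel x (deg), th nose-down tilt (deg)
    y=np.radians(yaw);t=np.radians(th)
    X=np.array([np.cos(y)*np.cos(t),np.sin(y)*np.cos(t),-np.sin(t)]);Z=np.array([np.cos(y)*np.sin(t),np.sin(y)*np.sin(t),np.cos(t)]);Y=np.cross(Z,X)
    R=np.stack([X,Y,Z],1); return lambda P: np.array(grip)+(np.atleast_2d(P)-[-100,0,30])/1000@R.T
E
python3 - <<'E'
from h import *
c=load('wrist2'); g=np.array([.4239,-.2842,.0777])
for th in(-5,0,5,10,15,20,25):
    S=shov(g,84.4,th)
    print(th,w2p(c,S([[-57.5,42,27],[-57.5,-42,27],[-55,40,15],[57.5,42,3]])).round(0).tolist())
E
```

```text
-5 [[181.0, 196.0], [384.0, 196.0], [193.0, 182.0], [164.0, -132.0]]
0 [[184.0, 194.0], [381.0, 194.0], [196.0, 182.0], [177.0, -100.0]]
5 [[187.0, 193.0], [378.0, 193.0], [198.0, 184.0], [187.0, -72.0]]
10 [[189.0, 193.0], [376.0, 192.0], [201.0, 186.0], [196.0, -46.0]]
15 [[192.0, 193.0], [374.0, 193.0], [203.0, 188.0], [204.0, -23.0]]
20 [[194.0, 194.0], [371.0, 194.0], [205.0, 191.0], [210.0, -1.0]]
25 [[196.0, 196.0], [369.0, 195.0], [207.0, 195.0], [215.0, 20.0]]
```

```bash
python3 -m jog '[[0,0,10,0,0],[0,0,25,0,0],[8,8,35,0.5,0],[25,28,40,1.5,0],[45,50,40,2.5,0],[65,75,40,3.5,0],[90,100,40,4.9,0],[108,122,40,4.9,0],[118,134,40,4.9,0],[118,135,40,4.9,0]]'
python3 -m jog '[[0,0,-5,0,0],[0,0,-10,0,0],[0,0,-15,0,0],[0,0,-20,0,0],[0,0,-24,0,0],[0,0,-28,0,0],[0,0,-30,0,0],[0,0,-32,0,0],[0,0,-32,0,0],[0,0,-32,0,0]]'
python3 - <<'E'
from h import *
snap('side','side3');snap('wrist','wrist3');snap('top','top3')
print(bot.read_state()['wrist_force'],bot.read_state()['torque'])
E
```

```text
time: 6.55
tool_pos: [0.543, -0.1488, 0.1257]
tcp_rot: [-1.203, 1.218, -1.219]
wrist_force: [0.8, -0.3, -3.4]
width: 0.24
time: 7.8
tool_pos: [0.5425, -0.1495, 0.0934]
tcp_rot: [-1.202, 1.22, -1.22]
wrist_force: [-1.2, 1.0, -2.0]
width: 0.237
[-0.08850187 -0.68136431 -2.82472212] [-0.26312752 -0.018177   -0.00257279]
```

View pics/side3.png

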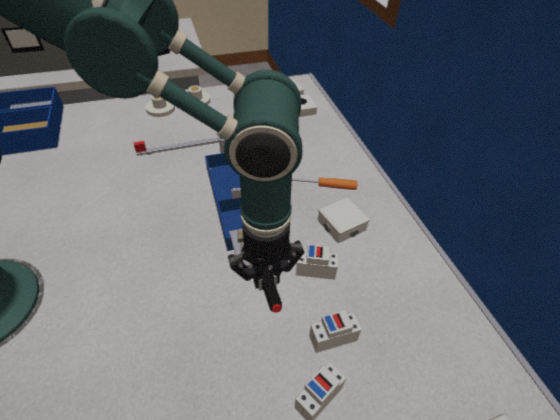

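View pics/wrist3.png

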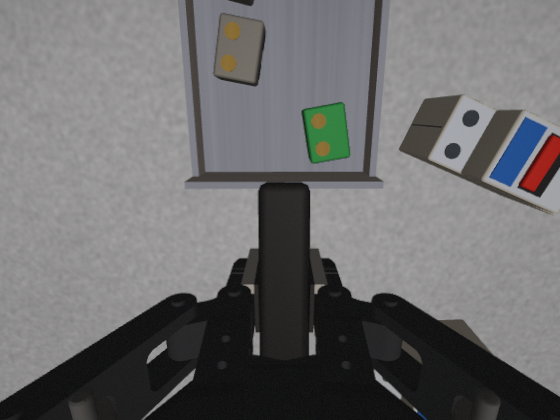

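View pics/top3.png

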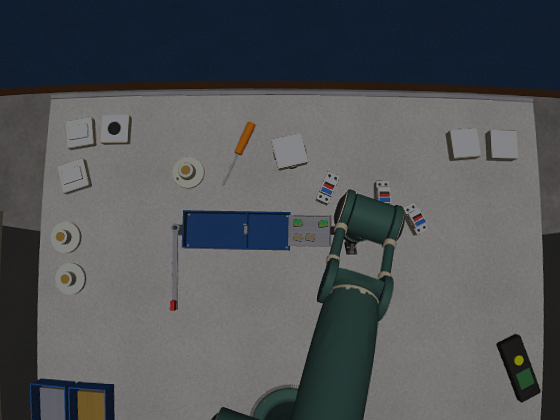

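```bash
python3 -m jog '[[0,0,-3,0,0],[0,0,-6,0,0],[0,0,-9,0,0],[0,0,-11,0,0],[0,0,-12,0,0],[0,0,-13,0,0],[0,0,-13,0,0],[0,0,-13,0,0],[0,0,-13,0,0],[0,0,-13,0,0]]'
python3 - <<'E'
from h import *
for i in range(4):
    c=snap('top','top4'); s=bot.read_state();print(s['wrist_force'].round(2),s['torque'].round(3),s['tool_pos'].round(4))
a=cv2.resize(c['pixels'][195:265,225:365,::-1],None,fx=5,fy=5,interpolation=cv2.INTER_CUBIC);cv2.imwrite('pics/z4.png',np.clip(a.astype(float)*1.5,0,255).astype('uint8'))
E
```

```text
time: 9.2
tool_pos: [0.5425, -0.1496, 0.0804]
tcp_rot: [-1.202, 1.22, -1.22]
wrist_force: [-0.6, -0.9, 0.9]
width: 0.237
[-2.05 -0.53  0.05] [0.036 0.096 0.15 ] [ 0.5424 -0.1496  0.0804]
[-1.2  -0.42  0.12] [0.045 0.117 0.139] [ 0.5425 -0.1496  0.0804]
[-0.97 -0.74  0.2 ] [0.067 0.123 0.119] [ 0.5424 -0.1496  0.0804]
[-1.99 -0.94  0.06] [0.072 0.036 0.104] [ 0.5425 -0.1496  0.0804]
```

View pics/z4.png

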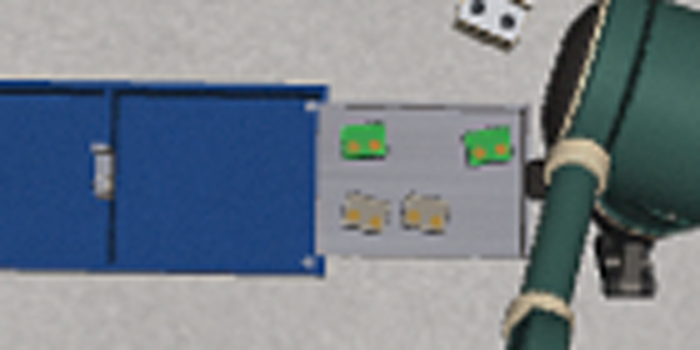

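```bash
python3 -m jog '[[0,0,-1,0,0],[0,0,-1,0,0],[0,0,-1,0,0],[0,0.6,2,0,0],[0,1.5,4.5,0,0],[0,2,7,0,0],[0,2.6,9,0,0],[0,3.2,11,0,0],[0,3.5,12,0,0],[0,3.5,12,0,0]]' 20
python3 - <<'E'
from h import *
for i in range(2):
    c=snap('top','top5'); s=bot.read_state();print(s['wrist_force'].round(2),s['torque'].round(3),s['tool_pos'].round(4))
w=snap('wrist','wrist5')
g=s['tool_pos']-[0,0,.007]
for th in(-5,0,5,10):
    S=shov(g,89.3,th)
    print(th,w2p(w,S([[-57.5,42,27],[-57.5,-42,27],[-55,40,15],[57.5,42,3]])).round(0).tolist(),S([57.5,0,0]))
E
```

```text
time: 10.65
tool_pos: [0.5424, -0.146, 0.0924]
tcp_rot: [-1.202, 1.22, -1.22]
wrist_force: [-1.0, -0.8, -3.2]
width: 0.236
[-0.35 -0.73 -2.37] [-0.212 -0.022 -0.016] [ 0.5424 -0.146   0.0923]
[-0.02 -0.51 -2.72] [-0.219 -0.009 -0.03 ] [ 0.5423 -0.146   0.0922]
-5 [[181.0, 196.0], [384.0, 196.0], [193.0, 182.0], [163.0, -132.0]] [[0.54424275 0.01349503 0.06907722]]
0 [[184.0, 194.0], [381.0, 194.0], [196.0, 182.0], [176.0, -101.0]] [[0.54421813 0.01147985 0.05523603]]
5 [[186.0, 193.0], [378.0, 193.0], [198.0, 184.0], [187.0, -72.0]] [[0.54417886 0.00826608 0.04162316]]
10 [[189.0, 192.0], [376.0, 192.0], [200.0, 186.0], [196.0, -47.0]] [[0.54412525 0.00387819 0.02834221]]
```

View pics/wrist5.png

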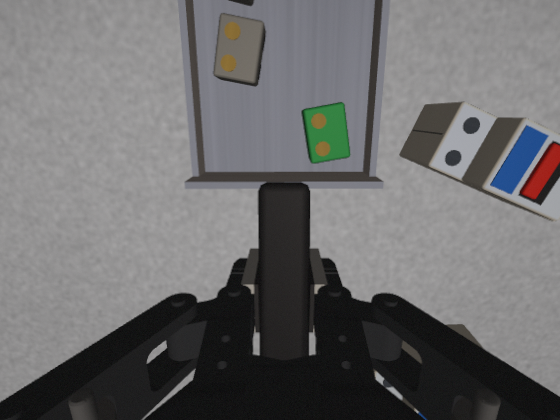

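```bash
cat > f.sh <<'E'
python3 - <<'E'
from h import *
F=[];T=[]
for i in range(3):
    bot.read_camera('top'); s=bot.read_state();F.append(s['wrist_force']);T.append(s['torque'])
print('F',np.mean(F,0).round(2),'T',np.mean(T,0).round(3),s['tool_pos'].round(4),round(s['width'],4))
E
E
python3 -m jog '[[0,-1,-3,0,18],[0,-2.5,-6,0,18],[0,-2.5,-8,0,18],[0,-2.5,-8,0,18],[0,-2.5,-8,0,18],[0,-2.5,-8,0,18],[0,-2.5,-8,0,18],[0,-2.5,-8,0,18],[0,-2.5,-8,0,18],[0,-2.5,-8,0,18]]' 20 | grep width; bash f.sh
python3 -m jog '[[0,0,0,0,19],[0,0,0,0,19],[0,0,0,0,19],[0,0,0,0,19.5],[0,0,0,0,19.5],[0,0,0,0,19.5],[0,0,0,0,20],[0,0,0,0,20],[0,0,0,0,20],[0,0,0,0,20]]' 20 | grep width; bash f.sh
```

```text
width: 0.235
F [ 0.05  0.27 -2.73] T [-0.207  0.027 -0.02 ] [ 0.5423 -0.1485  0.0843] 0.2391
width: 0.242
F [-0.3   0.17 -2.44] T [-0.188  0.036  0.026] [ 0.5423 -0.1485  0.0843] 0.2387
```

```bash
python3 -m jog '[[0,0,0,0,20.3],[0,0,0,0,20.3],[0,0,0,0,20.3],[0,0,0,0,20.3],[0,0,0,0,20.3],[0,0,0,0,20.3],[0,0,0,0,20.3],[0,0,0,0,20.3],[0,0,0,0,20.3],[0,0,0,0,20.3]]' 20 | grep width; bash f.sh
python3 -m jog '[[0,0,0,0,20.6],[0,0,0,0,20.6],[0,0,0,0,20.6],[0,0,0,0,20.6],[0,0,0,0,20.6],[0,0,0,0,20.6],[0,0,0,0,20.6],[0,0,0,0,20.6],[0,0,0,0,20.6],[0,0,0,0,20.6]]' 20 | grep width; bash f.sh
```

```text
width: 0.241
F [ 0.16  0.48 -2.74] T [-0.203 -0.011 -0.002] [ 0.5423 -0.1485  0.0843] 0.2406
width: 0.244
F [ 0.12  0.21 -2.94] T [-0.18   0.01   0.019] [ 0.5423 -0.1485  0.0843] 0.2411
```

```bash
python3 -m jog '[[0,0,0,0,20.8],[0,0,0,0,20.8],[0,0,0,0,20.8],[0,0,0,0,20.8],[0,0,0,0,20.8],[0,0,0,0,20.9],[0,0,0,0,20.9],[0,0,0,0,20.9],[0,0,0,0,20.9],[0,0,0,0,20.9]]' 20 | grep width; bash f.sh
python3 -m jog '[[0,0,0,0,21],[0,0,0,0,21],[0,0,0,0,21],[0,0,0,0,21],[0,0,0,0,21],[0,0,0,0,21.1],[0,0,0,0,21.1],[0,0,0,0,21.1],[0,0,0,0,21.1],[0,0,0,0,21.1]]' 20 | grep width; bash f.sh
```

```text
width: 0.25
F [ 0.08 -0.38 -2.42] T [-0.188  0.013 -0.017] [ 0.5423 -0.1485  0.0843] 0.2484
width: 0.252
F [-0.14 -0.12 -2.37] T [-0.197  0.012 -0.02 ] [ 0.5423 -0.1485  0.0843] 0.2439
```

```bash
python3 -m jog '[[0,0,0,0,21.3],[0,0,0,0,21.3],[0,0,0,0,21.3],[0,0,0,0,21.3],[0,0,0,0,21.3],[0,0,0,0,21.3],[0,0,0,0,21.3],[0,0,0,0,21.3],[0,0,0,0,21.3],[0,0,0,0,21.3]]' 20 | grep width; bash f.sh
python3 -m jog '[[0,0,0,0,21.6],[0,0,0,0,21.6],[0,0,0,0,21.6],[0,0,0,0,21.6],[0,0,0,0,21.6],[0,0,0,0,21.6],[0,0,0,0,21.6],[0,0,0,0,21.6],[0,0,0,0,21.6],[0,0,0,0,21.6]]' 20 | grep width; bash f.sh
```

```text
width: 0.248
F [ 0.1  -0.07 -3.32] T [-0.207  0.002 -0.008] [ 0.5423 -0.1485  0.0843] 0.2523
width: 0.259
F [ 0.24  0.28 -3.21] T [-0.218  0.017  0.005] [ 0.5423 -0.1485  0.0843] 0.2517
```

```bash
python3 -m jog '[[0,0,0,0,21.7],[0,0,0,0,21.7],[0,0,0,0,21.7],[0,0,0,0,21.7],[0,0,0,0,21.7],[0,0,0,0,21.8],[0,0,0,0,21.8],[0,0,0,0,21.8],[0,0,0,0,21.8],[0,0,0,0,21.8]]' 20 | grep width; bash f.sh
python3 -m jog '[[0,0,0,0,21.9],[0,0,0,0,21.9],[0,0,0,0,21.9],[0,0,0,0,21.9],[0,0,0,0,21.9],[0,0,0,0,21.9],[0,0,0,0,21.9],[0,0,0,0,21.9],[0,0,0,0,21.9],[0,0,0,0,21.9]]' 20 | grep width; bash f.sh
```

```text
width: 0.259
F [ 0.06  0.91 -2.23] T [-0.08  -0.031 -0.015] [ 0.5423 -0.1485  0.0843] 0.2585
width: 0.259
F [ 0.25  0.34 -1.99] T [ 0.034 -0.054 -0.024] [ 0.5424 -0.1485  0.0843] 0.2579
```

```bash
python3 -m jog '[[0,0.5,2.5,0,21.8],[0,1,5,0,21.8],[0,1.5,7.5,0,21.8],[0,2,10,0,21.8],[0,2.5,12.5,0,21.8],[0,3,15,0,21.8],[0,3.5,17.5,0,21.8],[0,4,20,0,21.8],[0,4,20,0,21.8],[0,4,20,0,21.8]]' 20 | grep width; bash f.sh
python3 - <<'E'
from h import *
w=snap('wrist','wrist6');snap('top','top6');s=bot.read_state()
g=s['tool_pos']-[0,0,.007]
for th in(0,5,10,15):
    S=shov(g,89.3,th)
    print(th,w2p(w,S([[-57.5,42,27],[-57.5,-42,27],[-55,40,15],[57.5,42,3]])).round(0).tolist(),S([57.5,0,0]).round(4))
E
```

```text
width: 0.253
F [-0.19 -0.11 -1.09] T [0.037 0.023 0.022] [ 0.5424 -0.1446  0.1044] 0.2566
0 [[184.0, 194.0], [381.0, 194.0], [196.0, 182.0], [176.0, -101.0]] [[0.5444 0.0129 0.0674]]
5 [[186.0, 193.0], [378.0, 193.0], [198.0, 184.0], [187.0, -72.0]] [[0.5443 0.0096 0.0537]]
10 [[189.0, 193.0], [376.0, 192.0], [200.0, 186.0], [196.0, -47.0]] [[0.5443 0.0053 0.0405]]
15 [[191.0, 193.0], [373.0, 192.0], [203.0, 188.0], [203.0, -23.0]] [[ 5.442e-01 -3.000e-04  2.760e-02]]
```

View pics/wrist6.png

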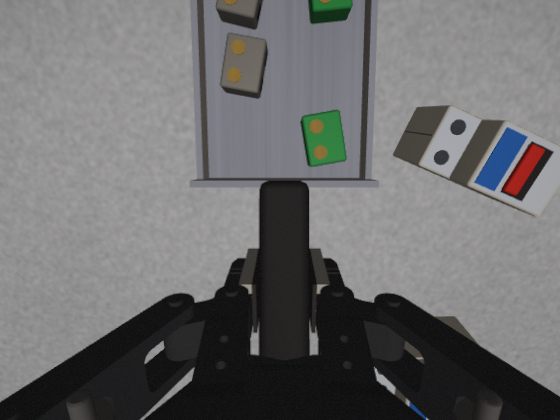

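```bash
python3 -m jog '[[0,1.2,2.7,0,21.8],[0,2.5,5.5,0,21.8],[0,4,8.2,0,21.8],[0,5.3,11,0,21.8],[0,6.8,14,0,21.8],[0,8.3,17,0,21.8],[0,10,20,0,21.8],[0,11.7,23,0,21.8],[0,13.3,26,0,21.8],[0,15,28.6,0,21.8]]' 20 | grep width; bash f.sh
python3 - <<'E'
from h import *
w=snap('wrist','wrist7');snap('top','top7');s=bot.read_state()
g=s['tool_pos']-[0,0,.007]
for th in(10,15,20,25):
    S=shov(g,89.3,th)
    print(th,w2p(w,S([[-57.5,42,27],[-57.5,-42,27],[-55,40,15],[57.5,42,3]])).round(0).tolist(),S([57.5,0,0]).round(4))
E
```

```text
width: 0.255
F [-0.16 -0.13 -1.69] T [ 0.044  0.048 -0.013] [ 0.5424 -0.1294  0.1331] 0.2572
10 [[189.0, 193.0], [376.0, 192.0], [200.0, 186.0], [196.0, -46.0]] [[0.5442 0.0204 0.0691]]
15 [[191.0, 193.0], [373.0, 193.0], [203.0, 188.0], [203.0, -23.0]] [[0.5442 0.0149 0.0562]]
20 [[194.0, 194.0], [371.0, 194.0], [205.0, 191.0], [209.0, -1.0]] [[0.5441 0.0083 0.0439]]
25 [[196.0, 196.0], [369.0, 195.0], [206.0, 195.0], [214.0, 20.0]] [[0.544  0.0006 0.0322]]
```

View pics/wrist7.png

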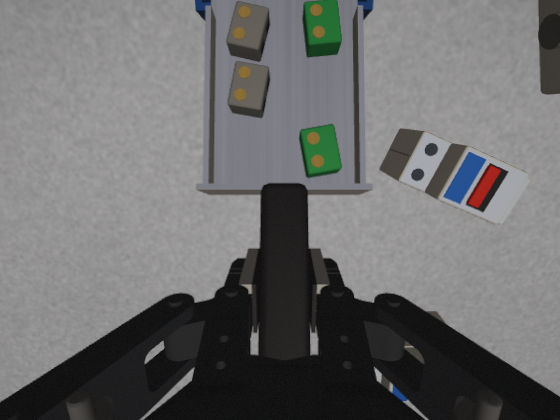

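```bash
python3 -m jog '[[0,1.6,2.5,0,21.8],[0,3.2,5,0,21.8],[0,4.7,7.3,0,21.8],[0,6.2,9.6,0,21.8],[0,7.8,11.9,0,21.8],[0,9.4,14.2,0,21.8],[0,11,16.4,0,21.8],[0,12.7,18.6,0,21.8],[0,14.3,20.7,0,21.8],[0,16,22.7,0,21.8]]' 20 | grep width; bash f.sh
python3 -m jog '[[0,1,1.2,0,21.8],[0,2,2.3,0,21.8],[0,2.9,3.3,0,21.8],[0,3.8,4.3,0,21.8],[0,4.7,5.2,0,21.8],[0,5.6,6.1,0,21.8],[0,6.6,7,0,21.8],[0,7.5,7.8,0,21.8],[0,8.5,8.6,0,21.8],[0,9.5,9.4,0,21.8]]' 20 | grep width; bash f.sh
python3 - <<'E'
from h import *
w=snap('wrist','wrist8');s=bot.read_state()
g=s['tool_pos']-[0,0,.007]
for th in(25,30,35,40):
    S=shov(g,89.3,th)
    print(th,w2p(w,S([[-57.5,42,27],[-57.5,-42,27],[-55,40,15],[57.5,42,3]])).round(0).tolist(),S([57.5,0,0]).round(4))
E
```

```text
width: 0.259
F [ 0.2   0.54 -1.24] T [ 0.035  0.003 -0.007] [ 0.5424 -0.1134  0.1558] 0.2545
width: 0.258
F [ 0.45  0.43 -2.08] T [-0.04  -0.031  0.018] [ 0.5423 -0.1039  0.165 ] 0.2562
25 [[196.0, 196.0], [369.0, 195.0], [206.0, 195.0], [214.0, 19.0]] [[0.5439 0.0261 0.0642]]
30 [[198.0, 198.0], [367.0, 197.0], [208.0, 199.0], [219.0, 39.0]] [[0.5438 0.0174 0.0533]]
35 [[200.0, 200.0], [365.0, 200.0], [210.0, 203.0], [223.0, 57.0]] [[0.5437 0.0078 0.0431]]
40 [[202.0, 204.0], [363.0, 203.0], [211.0, 208.0], [226.0, 74.0]] [[ 0.5436 -0.0026  0.0338]]
```

View pics/wrist8.png

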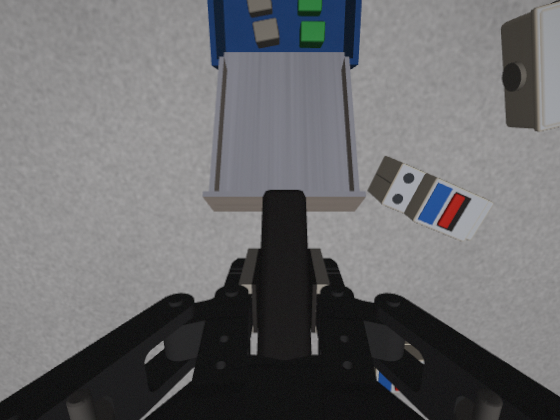

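```bash
python3 -m jog '[[0,0,-1.5,0,21.5],[0,0,-3,0,21.5],[0,0,-4,0,21.5],[0,0,-4,0,21.5],[0,0,-4,0,21.5],[0,0,-4,0,21.5],[0,0,-4,0,21.5],[0,0,-4,0,21.5],[0,0,-4,0,21.5],[0,0,-4,0,21.5]]' 20 | grep width; bash f.sh
python3 - <<'E'
from h import *
w=snap('wrist','wrist9');t=snap('top','top9')
a=cv2.resize(t['pixels'][195:265,225:365,::-1],None,fx=5,fy=5,interpolation=cv2.INTER_CUBIC);cv2.imwrite('pics/z9.png',np.clip(a.astype(float)*1.5,0,255).astype('uint8'))
E
```

```text
width: 0.255
F [ 0.95  0.84 -0.96] T [ 0.297 -0.216 -0.071] [ 0.5423 -0.104   0.161 ] 0.2543
```

View pics/z9.png

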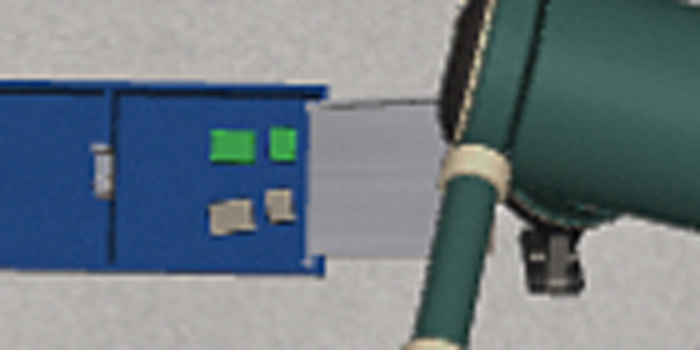

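```bash
python3 -m jog '[[0,0,0,0,10],[0,0,0,0,0],[0,0,0,0,0],[0,0,15,0,0],[0,-10,30,0,0],[-20,-40,32,0,0],[-45,-75,32,0,0],[-75,-110,20,0,0],[-102,-138,0,0,0],[-102,-138,-22,0,0]]' 80
python3 -m jog '[[0,0,-10,0,20],[0,-1,-16,0,21.5],[0,-2,-20,0,21.5],[0,-4,-26,0,21.5],[0,-9,-33,0,21.5],[0,-14,-40,0,21.5],[0,-18,-46,0,21.5],[0,-22,-52,0,21.5],[0,-26,-59,0,21.5],[0,-30,-66,0,21.5]]' 20; bash f.sh
python3 - <<'E'
from h import *
w=snap('wrist','wrist10');s=bot.read_state()
g=s['tool_pos']-[0,0,.007]
for th in(0,10,15,20,25,30):
    S=shov(g,89.3,th)
    print(th,w2p(w,S([[-57.5,42,27],[-57.5,-42,27],[-55,40,15],[57.5,42,3]])).round(0).tolist(),S([57.5,0,0]).round(4))
E
```

```text
time: 33.4
tool_pos: [0.4391, -0.245, 0.1402]
tcp_rot: [-1.202, 1.22, -1.225]
wrist_force: [0.6, 0.6, -2.6]
width: 0.243
time: 34.65
tool_pos: [0.4399, -0.2716, 0.072]
tcp_rot: [-1.202, 1.221, -1.219]
wrist_force: [0.2, 0.7, -0.3]
width: 0.254
F [ 0.76  0.14 -0.23] T [ 0.144 -0.217 -0.085] [ 0.4395 -0.2716  0.072 ] 0.2488
0 [[184.0, 194.0], [381.0, 194.0], [196.0, 182.0], [177.0, -100.0]] [[ 0.4415 -0.1141  0.0352]]
10 [[189.0, 193.0], [376.0, 192.0], [200.0, 186.0], [196.0, -46.0]] [[ 0.4414 -0.1217  0.0083]]
15 [[192.0, 193.0], [374.0, 193.0], [203.0, 188.0], [203.0, -23.0]] [[ 0.4413 -0.1272 -0.0045]]
20 [[194.0, 194.0], [371.0, 194.0], [205.0, 191.0], [210.0, -1.0]] [[ 0.4412 -0.1339 -0.0168]]
25 [[196.0, 196.0], [369.0, 195.0], [207.0, 195.0], [215.0, 20.0]] [[ 0.4412 -0.1415 -0.0285]]
30 [[198.0, 198.0], [367.0, 198.0], [208.0, 199.0], [219.0, 39.0]] [[ 0.441  -0.1502 -0.0395]]
```

View pics/wrist10.png

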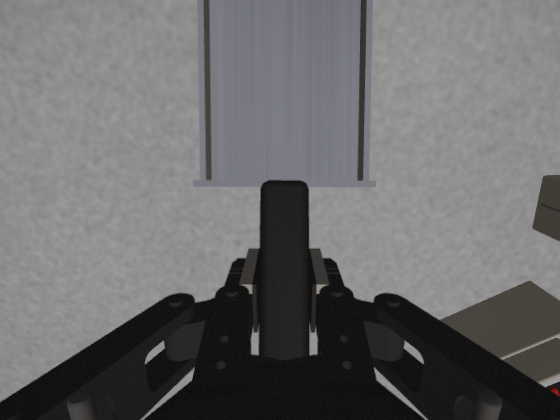

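```bash
python3 -m jog '[[0,-2,-7,0,21.6],[0,-3.5,-14,0,21.6],[0,-5,-21,0,21.6],[0,-6,-27,0,21.6],[0,-6,-31,0,21.6],[0,-6,-33,0,21.6],[0,-6,-34,0,22],[0,-6,-34,0,30],[0,-6,-34,0,45],[0,-6,-34,0,50]]' 20
python3 -m jog '[[0,0,10,0,50],[0,0,40,0,50],[0,0,80,0,60],[30,10,120,0,70],[80,10,150,0,80],[80,10,150,0,80],[80,10,150,0,80],[80,10,150,0,80],[80,10,150,0,80],[80,10,150,0,80]]' 60
python3 - <<'E'
from h import *
w=snap('wrist','wrist11');w=snap('side','side11');t=snap('top','top11')
E
```

```text
time: 36.1
tool_pos: [0.4404, -0.278, 0.0391]
tcp_rot: [-1.202, 1.22, -1.22]
wrist_force: [-0.6, 0.4, 1.0]
width: 0.588
time: 37.35
tool_pos: [0.5195, -0.2679, 0.1883]
tcp_rot: [-1.202, 1.221, -1.219]
wrist_force: [-0.5, -0.2, 0.2]
width: 0.939
```

View pics/side11.png

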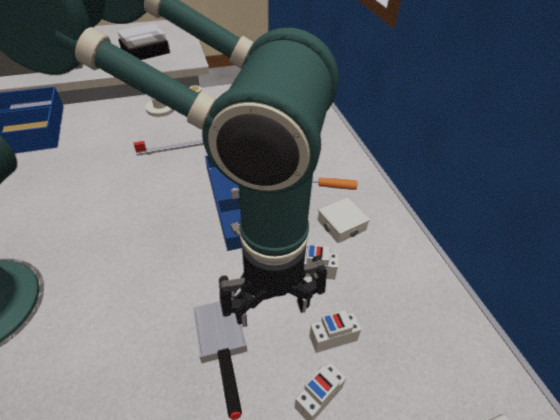

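View pics/wrist11.png

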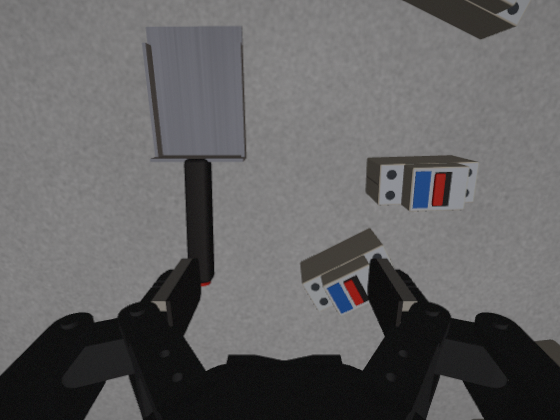

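View pics/top11.png

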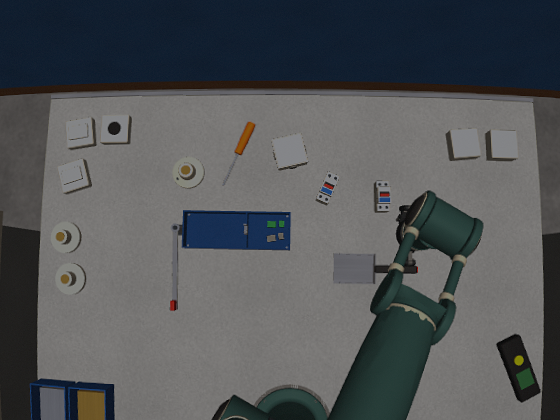

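Run:
```python
from h import *
w=load('wrist11');c=load('top11')
ang=lambda d:np.degrees(np.arctan2(d[1],d[0]))
# nose top corners b2 z .066 in wrist: measure via zoom
a=cv2.resize(w['pixels'][140:320,290:490,::-1],None,fx=4,fy=3.3,interpolation=cv2.INTER_CUBIC)
a=cv2.resize(w['pixels'][140:320,290:490,::-1],None,fx=3.3,fy=3.3,interpolation=cv2.INTER_CUBIC)
cv2.imwrite('pics/z11.png',np.clip(a.astype(float)*1.3,0,255).astype('uint8'))
X=lambda cx,cy,al,P:np.c_[np.array(P)[:,:2]@np.array([[np.cos(al),np.sin(al)],[-np.sin(al),np.cos(al)]])+[cx,cy],np.array(P)[:,2]]
for (x,y,al) in [(.6425,-.2562,.95),(.5795,-.348,27.5)]:
    P=[(.0225,.018,.066),(-.0225,.018,.066),(-.0225,-.018,.066),(.0225,-.018,.066)]
    print((w2p(w,X(x,y,np.radians(al),P))-[290,140])*3.3)
```

```text
[[585.01793047 103.38525247]
 [396.49846258 108.89922751]
 [384.05434346 252.42374467]
 [564.98801123 247.018384  ]]
[[254.57878731 424.96037659]
 [100.21009239 496.99956219]
 [157.99190683 597.62759223]
 [308.35323878 530.23426554]]
```

View pics/z11.png

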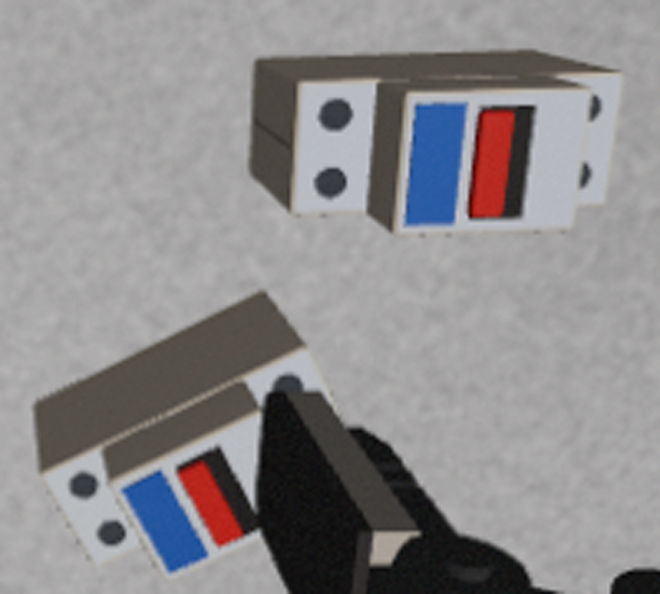

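Run:
```python
from h import *
s=load('side0')
a=cv2.resize(s['pixels'][235:420,285:375,::-1],None,fx=3.2,fy=3.2,interpolation=cv2.INTER_CUBIC)
X=lambda cx,cy,al,P:np.c_[np.array(P)[:,:2]@np.array([[np.cos(al),np.sin(al)],[-np.sin(al),np.cos(al)]])+[cx,cy],np.array(P)[:,2]]
a=np.clip(a.astype(float)*1.3,0,255).astype('uint8')
for dx,dy,col in((0,0,(0,255,0)),(.002,.004,(0,0,255))):
  for (x,y,al) in [(.6425,-.2562,.95),(.5795,-.348,27.5),(.6646,-.103,-23.5)]:
    P=[(.0225,.018,.066),(-.0225,.018,.066),(-.0225,-.018,.066),(.0225,-.018,.066)]
    q=(w2p(s,X(x+dx,y+dy,np.radians(al),P))-[285,235]+.5)*3.2-.5
    cv2.polylines(a,[q.round().astype(int)],True,col,1)
cv2.imwrite('pics/z12.png',a)
```

```text
(no output)
```

View pics/z12.png

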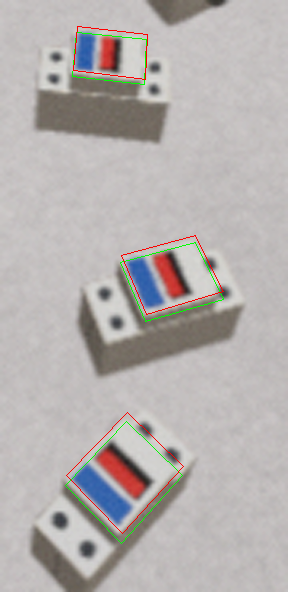

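```bash
python3 -m jog '[[40,5,0,1.6,75],[85,10,0,1.6,65],[124,14,0,1.6,60],[124,14,-30,1.6,60],[124,14,-70,1.6,60],[124,14,-95,1.6,60],[124,14,-110,1.6,60],[124,14,-114,1.6,60],[124,14,-114,1.6,60],[124,14,-114,1.6,60]]' 60
python3 - <<'E'
from h import *
w=snap('wrist','wrist13')
E
```

```text
time: 38.75
tool_pos: [0.6454, -0.2545, 0.0767]
tcp_rot: [-1.214, 1.197, -1.201]
wrist_force: [1.2, -0.4, 1.0]
width: 0.701
```

View pics/wrist13.png

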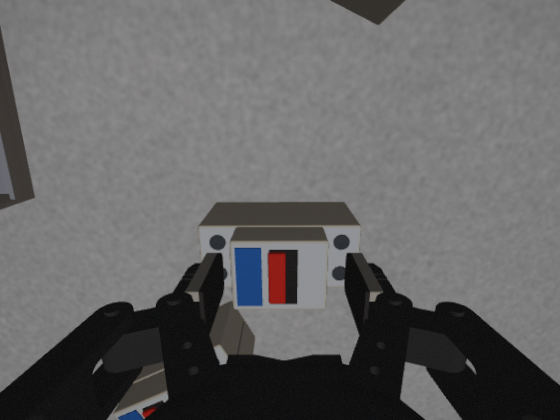

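```bash
python3 -m jog '[[0,0,-2,0,45],[0,0,-2,0,30],[0,0,-2,0,30],[0,0,-2,0,30],[0,0,-2,0,30],[0,0,-2,0,30],[0,0,0,0,30],[0,0,3,0,30],[0,0,6,0,30],[0,0,10,0,30]]' 50
bash f.sh
python3 -m jog '[[0,0,10,0,30],[0,0,25,0,30],[0,0,45,0,30],[0,0,65,0,30],[0,0,65,0,30],[0,0,65,0,30],[0,0,65,0,30],[0,0,65,0,30],[0,0,65,0,30],[0,0,65,0,30]]' 50
bash f.sh
python3 - <<'E'
from h import *
w=snap('wrist','wrist14');w=snap('side','side14')
E
```

```text
time: 40.05
tool_pos: [0.644, -0.2538, 0.0847]
tcp_rot: [-1.216, 1.2, -1.199]
wrist_force: [0.1, 0.3, -1.5]
width: 0.516
F [-0.06  0.07 -1.65] T [ 0.015 -0.003  0.   ] [ 0.6446 -0.2541  0.0854] 0.5097
time: 41.45
tool_pos: [0.6443, -0.254, 0.1497]
tcp_rot: [-1.216, 1.2, -1.199]
wrist_force: [-0.8, 0.2, -1.7]
width: 0.513
F [ 0.02 -0.24 -1.9 ] T [0.012 0.019 0.026] [ 0.6443 -0.254   0.15  ] 0.5127
```

View pics/wrist14.png

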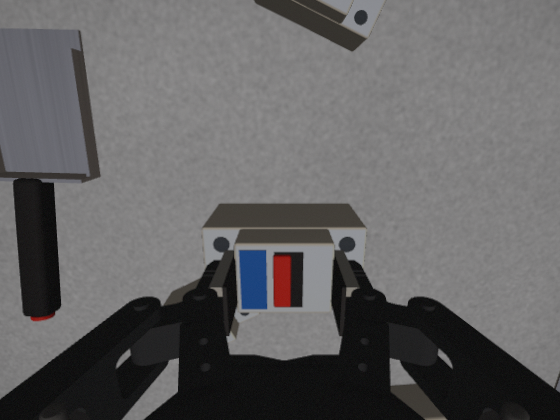

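View pics/side14.png

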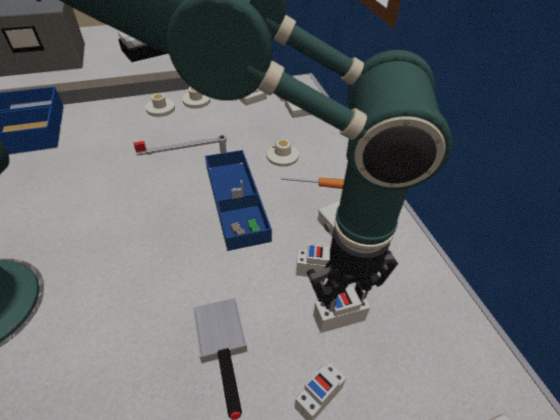

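```bash
python3 -m jog '[[0,0,25,0,30],[0,20,45,0,30],[-10,70,45,0,30],[-25,130,45,-0.5,30],[-40,190,45,-1,30],[-55,250,45,-1.6,30],[-70,310,45,-1.6,30],[-85,370,45,-1.6,30],[-95,425,45,-1.6,30],[-97.6,470,45,-1.6,30]]' 50
python3 -m jog '[[0,30,0,0,30],[0,48,0,0,30],[0,51,0,0,30],[0,51,-30,0,30],[0,51,-50,0,30],[0,51,-60,0,30],[0,51,-60,0,30],[0,51,-60,0,30],[0,51,-60,0,30],[0,51,-60,0,30]]' 50
bash f.sh
python3 - <<'E'
from h import *
w=snap('wrist','wrist15');w=snap('side','side15')
a=cv2.resize(w['pixels'][90:260,180:320,::-1],None,fx=3.5,fy=3.5,interpolation=cv2.INTER_CUBIC);cv2.imwrite('pics/z15.png',a)
E
```

```text
time: 42.95
tool_pos: [0.5452, 0.2192, 0.1961]
tcp_rot: [-1.202, 1.218, -1.218]
wrist_force: [1.2, 0.2, -1.3]
width: 0.51
time: 44.2
tool_pos: [0.5472, 0.2672, 0.1358]
tcp_rot: [-1.201, 1.219, -1.22]
wrist_force: [0.3, 0.7, -2.5]
width: 0.512
F [-0.09  0.1  -1.99] T [-0.029  0.012  0.027] [0.5468 0.2671 0.1353] 0.5114
```

View pics/wrist15.png

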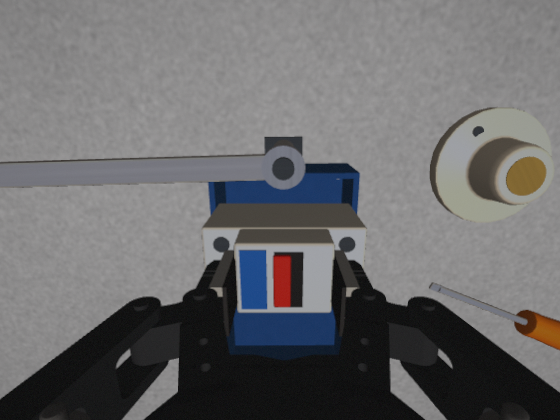

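View pics/z15.png

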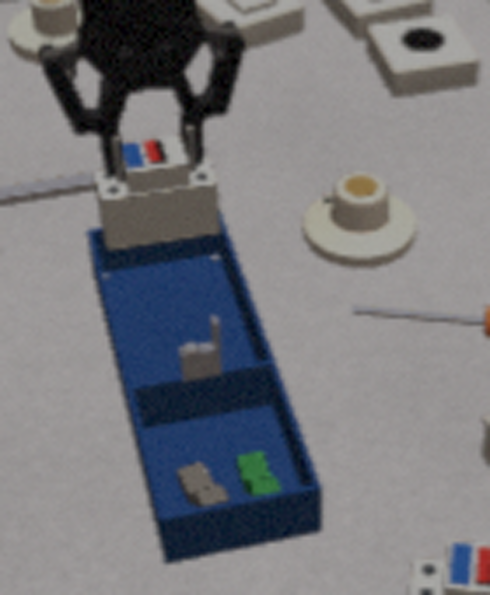

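```bash
python3 -m jog '[[0,0,-10,0,30],[0,0,-20,0,30],[0,0,-30,0,30],[0,0,-38,0,30],[0,0,-44,0,30],[0,0,-48,0,30],[0,0,-50,0,30],[0,0,-52,0,30],[0,0,-52,0,30],[0,0,-52,0,30]]' 50
bash f.sh
python3 -m jog '[[0,0,-1,0,30],[0,0,-2,0,30],[0,0,-3,0,30],[0,0,-4,0,30],[0,0,-4,0,30],[0,0,-4,0,30],[0,0,-4,0,30],[0,0,-4,0,30],[0,0,-4,0,30],[0,0,-4,0,30]]' 50
bash f.sh
```

```text
time: 45.7
tool_pos: [0.5469, 0.2671, 0.0832]
tcp_rot: [-1.202, 1.22, -1.22]
wrist_force: [0.0, 0.8, -2.0]
width: 0.51
F [-0.27  0.27 -1.96] T [ 0.015 -0.014  0.051] [0.5468 0.267  0.0832] 0.5128
time: 47.1
tool_pos: [0.5467, 0.267, 0.079]
tcp_rot: [-1.202, 1.22, -1.22]
wrist_force: [-0.1, 0.4, -2.3]
width: 0.514
F [-0.05 -0.11 -1.91] T [-0.025  0.058  0.002] [0.5467 0.267  0.079 ] 0.5122
```

```bash
python3 -m jog '[[0,0,-1,0,30],[0,0,-1,0,45],[0,0,-1,0,52],[0,0,-1,0,58],[0,0,-1,0,60],[0,0,0,0,60],[0,0,20,0,60],[0,0,50,0,60],[0,0,85,0,60],[0,0,115,0,60]]' 50
python3 -m jog '[[20,-50,0,-3,60],[40,-100,0,-8,60],[58,-160,0,-14,60],[75,-215,0,-19,60],[90,-270,0,-22.8,60],[105,-325,0,-22.8,60],[119,-366,0,-22.8,60],[119,-368,-20,-22.8,60],[119,-368,-40,-22.8,60],[119,-368,-40,-22.8,60]]' 50
python3 - <<'E'
from h import *
w=snap('wrist','wrist16');w=snap('side','side16');w=snap('top','top16')
print(bot.read_state()['tool_pos'])
E
```

```text
time: 48.5
tool_pos: [0.5474, 0.2673, 0.1972]
tcp_rot: [-1.2, 1.219, -1.22]
wrist_force: [0.7, -0.5, 0.0]
width: 0.702
time: 49.75
tool_pos: [0.6631, -0.0992, 0.1507]
tcp_rot: [-0.991, 1.511, -1.502]
wrist_force: [-0.4, 0.3, -0.0]
width: 0.701
[ 0.66569185 -0.09971252  0.15417533]
```

View pics/wrist16.png

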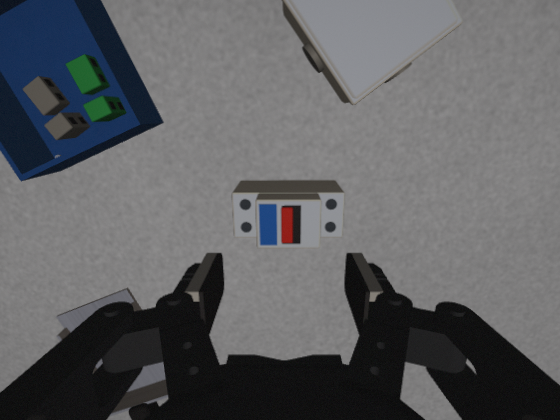

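View pics/side16.png

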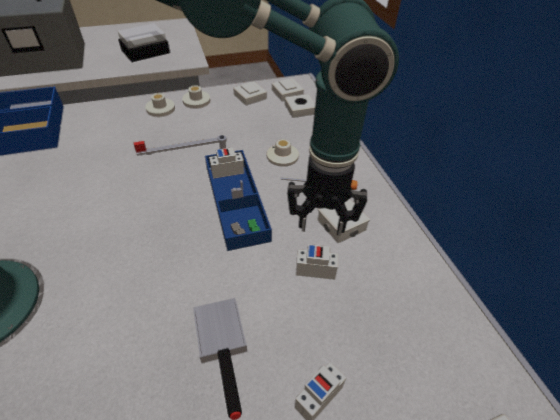

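View pics/top16.png

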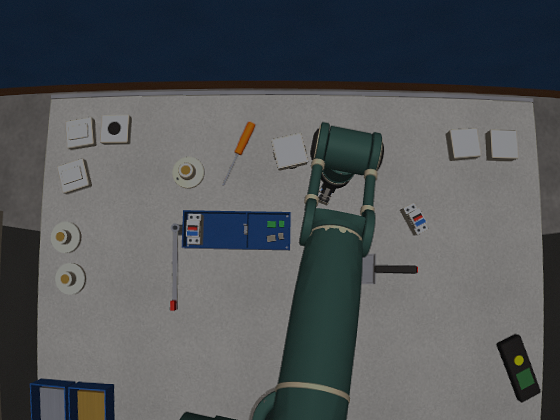

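Run:
```python
from h import *
for n,p in(('wrist13',[(231,239),(328,240),(326,308),(232,308)]),('wrist16',[(257,199),(321,199),(319,247),(257,246)])):
    w=load(n);W=p2w(w,p,.066);print(W.mean(0),np.linalg.norm(W-np.roll(W,-1,0),axis=1),np.degrees(np.arctan2(*(W[1]-W[0]+W[2]-W[3])[[1,0]])))
```

```text
[ 0.64385401 -0.25106215  0.066     ] [0.04339686 0.03536557 0.04523206 0.0358234 ] 0.37706305133622114
[ 0.66655761 -0.09809394  0.066     ] [0.04332417 0.03530229 0.04400661 0.03457939] -23.919099451708597
```

```bash
python3 -m jog '[[0,0,-20,0,60],[0,0,-40,0,60],[0,0,-60,0,60],[0,0,-72,0,60],[0,0,-79,0,60],[0,0,-79,0,60],[0,0,-79,0,60],[0,0,-79,0,45],[0,0,-79,0,30],[0,0,-79,0,30]]' 50
python3 -m jog '[[0,0,0,0,30],[0,0,0,0,30],[0,0,0,0,30],[0,0,10,0,30],[0,0,30,0,30],[0,0,60,0,30],[0,0,90,0,30],[0,0,115,0,30],[0,0,115,0,30],[0,0,115,0,30]]' 50
bash f.sh
python3 - <<'E'
from h import *
w=snap('wrist','wrist17')
E
```

```text
time: 51.15
tool_pos: [0.6666, -0.1012, 0.0763]
tcp_rot: [-0.983, 1.505, -1.507]
wrist_force: [0.3, 0.7, 4.9]
width: 0.512
time: 52.4
tool_pos: [0.6651, -0.1009, 0.1894]
tcp_rot: [-0.986, 1.507, -1.506]
wrist_force: [-0.1, 0.6, -1.9]
width: 0.513
F [ 0.11 -0.19 -2.54] T [-0.014  0.017 -0.023] [ 0.6646 -0.1008  0.188 ] 0.5084
```

View pics/wrist17.png

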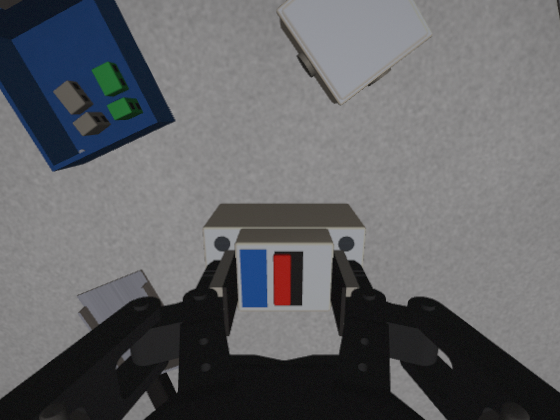

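```bash
python3 -m jog '[[-10,30,5,2,30],[-30,80,5,6,30],[-50,130,5,12,30],[-70,185,5,18,30],[-92,240,5,22.8,30],[-110,285,5,22.8,30],[-118.5,305,5,22.8,30],[-118.5,308,0,22.8,30],[-118.5,308,-20,22.8,30],[-118.5,308,-40,22.8,30]]' 50
python3 -m jog '[[0,0,-20,0,30],[0,0,-35,0,30],[0,0,-45,0,30],[0,0,-55,0,30],[0,0,-62,0,30],[0,0,-67,0,30],[0,0,-67,0,30],[0,0,-67,0,30],[0,0,-67,0,30],[0,0,-67,0,30]]' 50
bash f.sh
python3 - <<'E'
from h import *
w=snap('wrist','wrist18')
E
```

```text
time: 53.85
tool_pos: [0.5473, 0.2055, 0.1479]
tcp_rot: [-1.203, 1.221, -1.221]
wrist_force: [-0.4, -0.3, -1.9]
width: 0.514
time: 55.1
tool_pos: [0.5474, 0.2071, 0.0833]
tcp_rot: [-1.202, 1.22, -1.22]
wrist_force: [0.2, -0.0, -2.5]
width: 0.508
F [-0.16 -0.05 -1.91] T [-0.007 -0.001 -0.016] [0.5473 0.207  0.0831] 0.5099
```

View pics/wrist18.png

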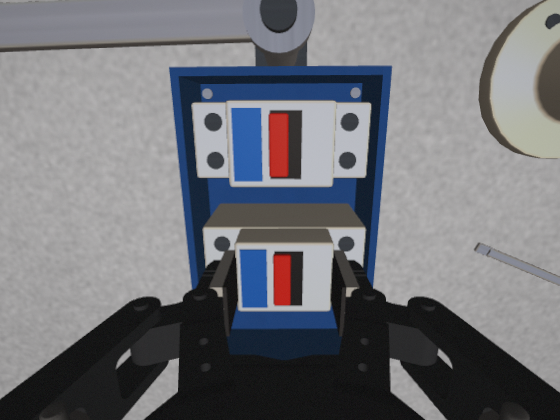

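```bash
python3 -m jog '[[0,0,-3,0,30],[0,0,-5,0,30],[0,0,-5,0,45],[0,0,-5,0,52],[0,0,-5,0,58],[0,0,-5,0,60],[0,0,10,0,60],[0,0,45,0,60],[0,0,80,0,60],[0,0,110,0,60]]' 50
python3 -m jog '[[3,-50,0,3,60],[6,-105,0,8,60],[10,-160,0,14,60],[13,-215,0,20,60],[16,-270,0,26,60],[20,-325,0,28.2,60],[24,-380,0,28.2,60],[28,-435,0,28.2,60],[31,-490,0,28.2,60],[33,-540,0,28.2,60]]' 50
python3 -m jog '[[0,-13,0,0,60],[0,-13,-20,0,60],[0,-13,-35,0,60],[0,-13,-35,0,60],[0,-13,-35,0,60],[0,-13,-35,0,60],[0,-13,-35,0,60],[0,-13,-35,0,60],[0,-13,-35,0,60],[0,-13,-35,0,60]]' 50
python3 - <<'E'
from h import *
w=snap('wrist','wrist19');w=snap('top','top19')
print(bot.read_state()['tool_pos'])
E
```

```text
time: 56.55
tool_pos: [0.5478, 0.2072, 0.1957]
tcp_rot: [-1.2, 1.219, -1.22]
wrist_force: [0.6, -0.3, 1.2]
width: 0.702
time: 57.8
tool_pos: [0.5804, -0.3353, 0.1944]
tcp_rot: [-1.398, 0.85, -0.852]
wrist_force: [0.9, -0.6, 0.6]
width: 0.701
time: 59.05
tool_pos: [0.5802, -0.3461, 0.158]
tcp_rot: [-1.398, 0.851, -0.851]
wrist_force: [-0.6, 0.5, -0.4]
width: 0.706
[ 0.58020214 -0.34607714  0.15800007]
```

View pics/wrist19.png

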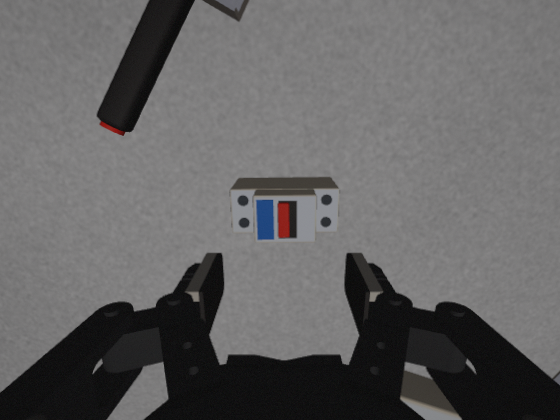

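View pics/top19.png

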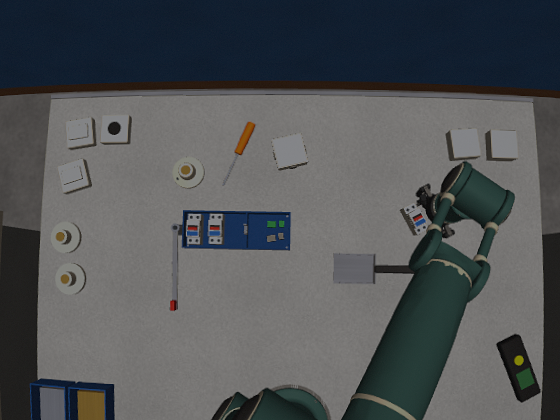

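Run:
```python
from h import *
for n,p in(('wrist19',[(254,195),(316,195),(315,241),(255,241)]),):
    w=load(n);W=p2w(w,p,.066);print(W.mean(0),np.linalg.norm(W-np.roll(W,-1,0),axis=1),np.degrees(np.arctan2(*(W[1]-W[0]+W[2]-W[3])[[1,0]])))
```

```text
[ 0.58084541 -0.34251254  0.066     ] [0.04334707 0.0347499  0.04389796 0.0347389 ] 27.37485829032481
```

```bash
python3 -m jog '[[0,1.5,-20,0,60],[0,1.5,-40,0,60],[0,1.5,-60,0,60],[0,1.5,-75,0,60],[0,1.5,-82.5,0,60],[0,1.5,-82.5,0,60],[0,1.5,-82.5,0,60],[0,1.5,-82.5,0,45],[0,1.5,-82.5,0,30],[0,1.5,-82.5,0,30]]' 50
python3 -m jog '[[0,0,0,0,30],[0,0,0,0,30],[0,0,0,0,30],[0,0,10,0,30],[0,0,30,0,30],[0,0,60,0,30],[0,0,90,0,30],[0,0,118,0,30],[0,0,118,0,30],[0,0,118,0,30]]' 50
bash f.sh
python3 - <<'E'
from h import *
w=snap('wrist','wrist20')
E
```

```text
time: 60.4
tool_pos: [0.5811, -0.3451, 0.0769]
tcp_rot: [-1.398, 0.849, -0.853]
wrist_force: [0.1, -0.2, 6.1]
width: 0.51
time: 61.65
tool_pos: [0.5797, -0.3442, 0.1928]
tcp_rot: [-1.398, 0.851, -0.85]
wrist_force: [0.5, 0.4, -2.2]
width: 0.514
F [-0.3   0.1  -2.32] T [-0.007  0.012  0.008] [ 0.5792 -0.3438  0.1913] 0.5085
```

View pics/wrist20.png

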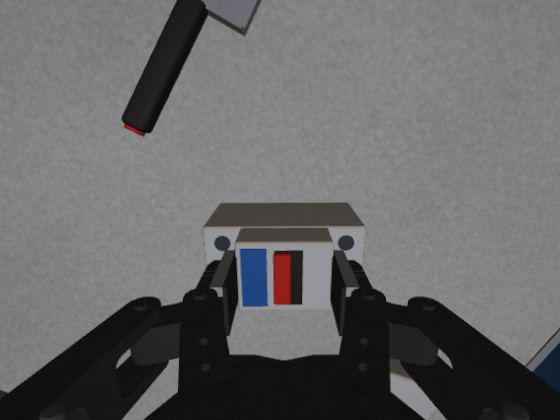

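```bash
python3 -m jog '[[-2,20,4,-1,30],[-5,65,4,-4,30],[-9,120,4,-8,30],[-13,175,4,-13,30],[-17,230,4,-18,30],[-21,285,4,-23,30],[-25,340,4,-28.2,30],[-29,395,4,-28.2,30],[-32,445,4,-28.2,30],[-34,480,4,-28.2,30]]' 50
python3 -m jog '[[0,14,0,0,30],[0,20,0,0,30],[0,20,-15,0,30],[0,20,-35,0,30],[0,20,-55,0,30],[0,20,-75,0,30],[0,20,-90,0,30],[0,20,-100,0,30],[0,20,-108,0,30],[0,20,-110,0,30]]' 50
bash f.sh
python3 - <<'E'
from h import *
w=snap('wrist','wrist21')
E
```

```text
time: 63.1
tool_pos: [0.5453, 0.1376, 0.1966]
tcp_rot: [-1.204, 1.22, -1.218]
wrist_force: [-0.3, 0.0, -2.1]
width: 0.511
time: 64.35
tool_pos: [0.5461, 0.1555, 0.0871]
tcp_rot: [-1.203, 1.22, -1.22]
wrist_force: [-0.5, 0.4, -0.1]
width: 0.511
F [-0.26  0.44 -1.82] T [-0.024 -0.002  0.005] [0.5467 0.1556 0.088 ] 0.5129
```

View pics/wrist21.png

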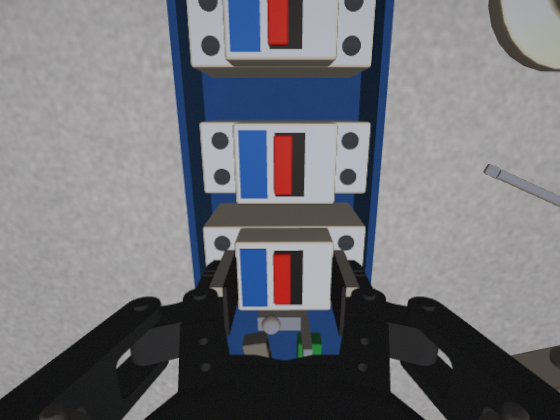

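```bash
python3 -m jog '[[0,0,-4,0,30],[0,0,-7,0,30],[0,0,-9,0,30],[0,0,-9.5,0,30],[0,0,-9.5,0,45],[0,0,-9.5,0,52],[0,0,-9.5,0,60],[0,0,0,0,60],[0,0,40,0,60],[0,0,80,0,60]]' 50
python3 -m jog '[[0,0,40,0,40],[-60,0,60,0,20],[-120,20,60,0,0],[-150,20,60,0,0],[-180,20,60,0,0],[-180,20,60,0,0],[-180,20,60,0,0],[-180,20,60,0,0],[-180,20,60,0,0],[-180,20,60,0,0]]' 30
python3 - <<'E'
from h import *
w=snap('wrist','wrist22');w=snap('side','side22');t=snap('top','top22')
a=cv2.resize(w['pixels'][90:260,180:320,::-1],None,fx=3.5,fy=3.5,interpolation=cv2.INTER_CUBIC);cv2.imwrite('pics/z22.png',a)
print(bot.read_state()['tool_pos'])
E
```

```text
time: 65.8
tool_pos: [0.5459, 0.1554, 0.1684]
tcp_rot: [-1.203, 1.22, -1.22]
wrist_force: [0.4, 0.4, 0.4]
width: 0.698
time: 67.05
tool_pos: [0.3666, 0.1754, 0.2273]
tcp_rot: [-1.203, 1.22, -1.22]
wrist_force: [-0.1, -0.5, -0.1]
width: -0.0
[0.3663358  0.17544279 0.22735723]
```

View pics/z22.png

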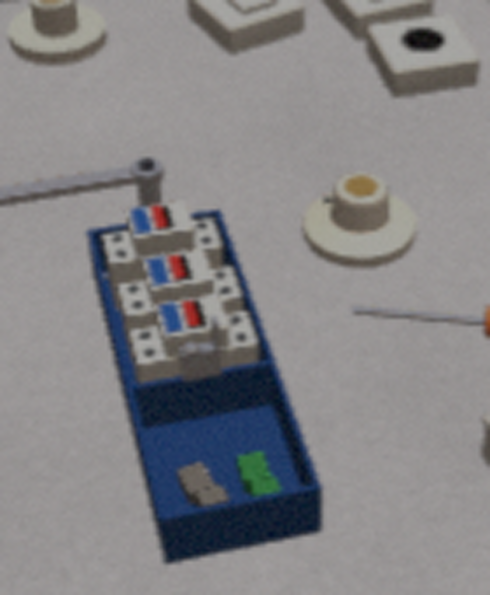

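View pics/top22.png

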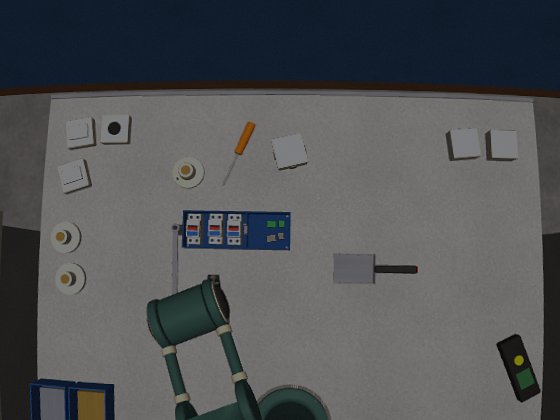

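View pics/wrist22.png

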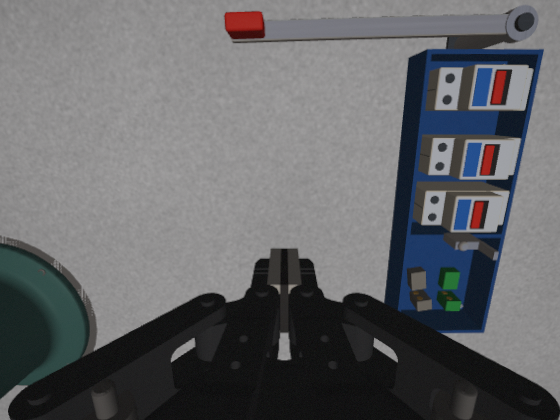

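```bash
cat > k.py <<'E'
from h import *
s=bot.read_state(); p=s['tool_pos'];print(p)
a=np.radians(-.74); xh=np.array([np.cos(a),np.sin(a)]);yh=np.array([-np.sin(a),np.cos(a)])
hi=np.array([.5452,.1499])+.16*yh
def tp(phi,off=.017,r=.209):
    d=np.cos(phi)*-yh-np.sin(phi)*xh; t=-np.sin(phi)*yh+np.cos(phi)*xh
    return hi+r*d-off*t, 89.26-np.degrees(phi)
if __name__=='__main__':
    q,y=tp(1.526,.037);print('start',q,y,((q-p[:2])*1000).round(1))
    for ph in [1.526]+list(np.arange(1.45,.05,-.1))+[.05,.02,0]:
        q2,y2=tp(ph);print(round(ph,3),((q2-q)*1000).round(1),round(y2-y,1))
E
python3 k.py
```

```text
[0.3663358  0.17544279 0.22735723]
start [0.33719322 0.34020588] 1.8266404630363837 [-29.1 164.8]
1.526 [  0.6 -20. ] 0.0
1.45 [  0.5 -35.9] 4.4
1.35 [  2.1 -56.8] 10.1
1.25 [  5.7 -77.5] 15.8
1.15 [ 11.5 -97.6] 21.5
1.05 [  19.2 -117.1] 27.3
0.95 [  28.8 -135.7] 33.0
0.85 [  40.2 -153.3] 38.7
0.75 [  53.4 -169.6] 44.5
0.65 [  68.1 -184.6] 50.2
0.55 [  84.2 -198. ] 55.9
0.45 [ 101.5 -209.7] 61.7
0.35 [ 120.  -219.7] 67.4
0.25 [ 139.3 -227.7] 73.1
0.15 [ 159.4 -233.8] 78.8
0.05 [ 180.  -237.8] 84.6
0.02 [ 186.2 -238.6] 86.3
0 [ 190.4 -239.1] 87.4
```

```bash
python3 -m jog '[[-5,40,0,1,0],[-14,85,0,2.5,0],[-22,130,0,2.5,0],[-29,165,0,2.5,0],[-29,165,-20,2.5,0],[-29,165,-50,2.5,0],[-29,165,-80,2.5,0],[-29,165,-100,2.5,0],[-29,165,-106,2.5,0],[-29,165,-106,2.5,0]]' 30
bash f.sh
python3 - <<'E'
from h import *
w=snap('wrist','wrist23')
E
```

```text
time: 68.45
tool_pos: [0.3373, 0.3405, 0.1215]
tcp_rot: [-1.223, 1.188, -1.188]
wrist_force: [-0.4, -0.4, 0.7]
width: -0.001
F [ 0.25 -0.18 -0.05] T [ 0.013 -0.029  0.011] [0.338  0.3412 0.1227] -0.0014
```

View pics/wrist23.png

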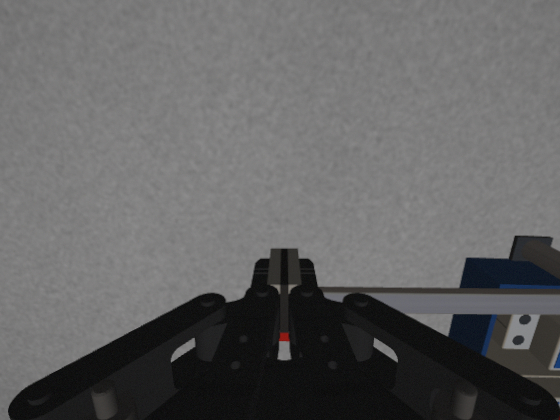

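```bash
python3 -m jog '[[0.5,-12,-1,0,0],[0.5,-24,-1,1,0],[0.5,-36,-1,4.4,0],[2,-57,-1,10,0],[5.5,-77.5,-1,15.8,0],[11.5,-97.5,-1,21.5,0],[19,-117,-1,27.3,0],[29,-135.7,-1,33,0],[40,-153.3,-1,38.7,0],[46.5,-161.5,-1,41.6,0]]' 30
bash f.sh
python3 - <<'E'
from h import *
w=snap('wrist','wrist24');snap('top','top24')
from k import *
print(tp(.8))
E
```

```text
time: 69.9
tool_pos: [0.3837, 0.1774, 0.1205]
tcp_rot: [-1.476, 0.636, -0.636]
wrist_force: [-0.3, -0.2, 0.2]
width: -0.0
F [ 0.15  0.24 -0.02] T [ 0.014 -0.051  0.012] [0.3836 0.1781 0.1205] -0.0011
[0.38335035 0.17875299 0.12043056]
(array([0.38378538, 0.17857042]), np.float64(43.42337638953414))
```

View pics/wrist24.png

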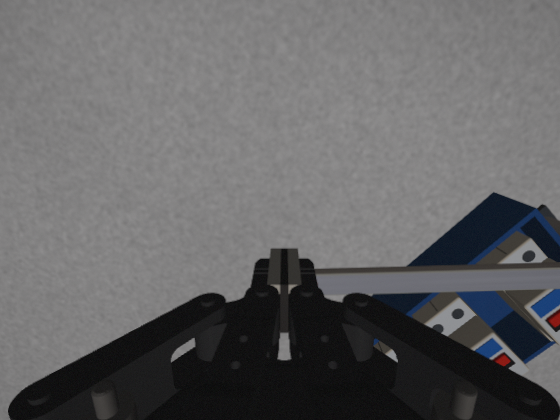

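View pics/top24.png

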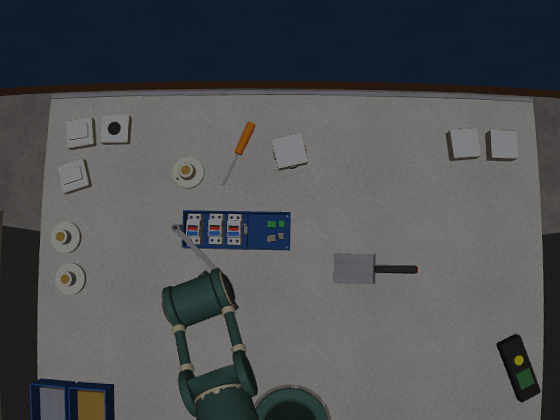

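```bash
python3 -m jog '[[7,-8,0,3,0],[14,-15.7,0,5.7,0],[29.5,-30,0,11.4,0],[46,-42.5,0,17.2,0],[64,-53.3,0,23,0],[83,-62.3,0,28.7,0],[95,-66.5,0,32,0],[103,-69.5,0,34.4,0],[113,-72,0,37.2,0],[118,-73.5,0,38.6,0]]' 30
bash f.sh
python3 - <<'E'
from h import *
w=snap('wrist','wrist25');t=snap('top','top25');snap('side','side25')
from k import *
print(tp(.1))
E
```

```text
time: 71.4
tool_pos: [0.5018, 0.1058, 0.1204]
tcp_rot: [-1.568, 0.111, -0.11]
wrist_force: [-0.2, -0.1, 0.5]
width: -0.003
F [ 0.19  0.24 -0.25] T [ 0.036  0.013 -0.016] [0.5016 0.1057 0.1204] -0.0006
[0.50129159 0.10565372 0.1203843 ]
(array([0.50682546, 0.10413309]), np.float64(83.53042204869178))
```

View pics/wrist25.png

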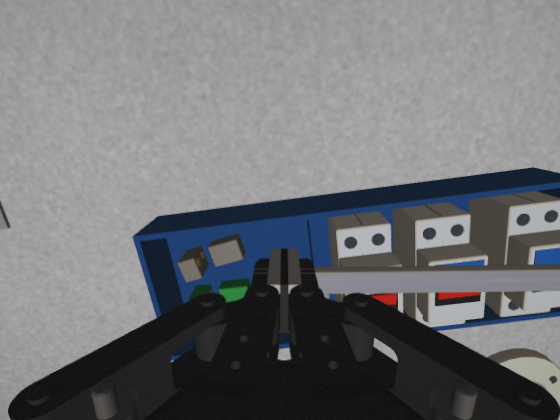

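View pics/side25.png

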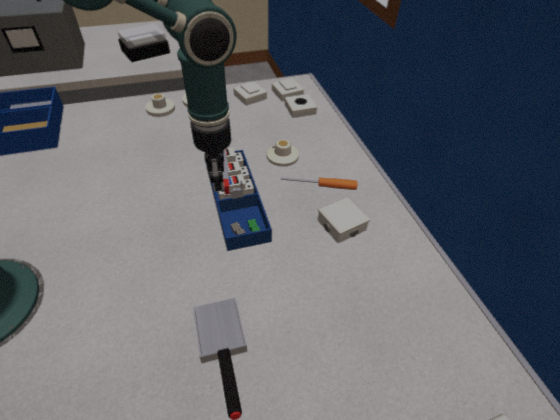

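```bash
python3 -m jog '[[3,-0.5,0,1,0],[6,-1,0,2,0],[9,-1.5,0,3,0],[12,-2,0,4,0],[14,-2,0,4.5,0],[16,-2.5,0,5,0],[18,-2.5,0,5.5,0],[20,-3,0,6,0],[21,-3,0,6,0],[22,-3,0,6,0]]' 30
bash f.sh
python3 -m jog '[[1,0,0,0,0],[2,0,0,0,0],[3,0,0,0,0],[3.5,0,0,0,0],[3.5,0,0,0,0],[3.5,0,0,0,0],[3.5,0,0,0,0],[3.5,0,0,0,0],[3.5,0,0,0,0],[3.5,0,0,0,0]]' 30
bash f.sh
```

```text
time: 72.95
tool_pos: [0.5245, 0.1025, 0.1207]
tcp_rot: [-1.57, 0.028, -0.031]
wrist_force: [0.3, 0.2, 1.2]
width: 0.0
F [ 0.43  0.03 -0.17] T [ 0.034 -0.006  0.022] [0.5242 0.1025 0.1207] 0.0011
time: 74.35
tool_pos: [0.5273, 0.1025, 0.1205]
tcp_rot: [-1.571, 0.029, -0.029]
wrist_force: [-0.1, 0.0, -0.5]
width: -0.001
F [ 0.38 -0.07 -0.02] T [ 0.013 -0.008 -0.018] [0.5272 0.1025 0.1205] -0.0011
```

```bash
python3 -m jog '[[-10,0,0,0,0],[-30,0,10,0,0],[-60,0,50,0,0],[-90,0,90,0,0],[-130,20,120,0,0],[-150,40,150,0,0],[-150,40,150,0,0],[-150,40,150,0,0],[-150,40,150,0,0],[-150,40,150,0,0]]' 30
python3 - <<'E'
from h import *
s=snap('side','side26');t=snap('top','top26');snap('wrist','wrist26')
a=cv2.resize(s['pixels'][110:260,180:320,::-1],None,fx=3.8,fy=3.8,interpolation=cv2.INTER_CUBIC);cv2.imwrite('pics/z26.png',a)
a=cv2.resize(t['pixels'][195:265,160:300,::-1],None,fx=5,fy=5,interpolation=cv2.INTER_CUBIC);cv2.imwrite('pics/z27.png',np.clip(a.astype(float)*1.5,0,255).astype('uint8'))
from k import *
d=lambda ph:np.cos(ph)*-yh-np.sin(ph)*xh
for ph in(0,.03,.07): print(ph,(w2p(t,[*(hi+.206*d(ph)),.11])-[160,195]+.5)*5-.5,(w2p(s,[*(hi+.206*d(ph)),.11])-[180,110]+.5)*3.8-.5)
E
```

```text
time: 75.75
tool_pos: [0.377, 0.1419, 0.2692]
tcp_rot: [-1.572, 0.032, -0.028]
wrist_force: [-0.2, 0.1, -0.5]
width: -0.0
[0.37727162 0.14215618 0.2698251 ]Traceback (most recent call last):
  File "<stdin>", line 7, in <module>
  File "h.py", line 20, in w2p
    return cv2.projectPoints(X,cv2.Rodrigues(c['R'])[0],c['t'],c['K'],c['dist'])[0].reshape(-1,2)
                                             ~^^^^^
KeyError: 'R'
```

View pics/z26.png

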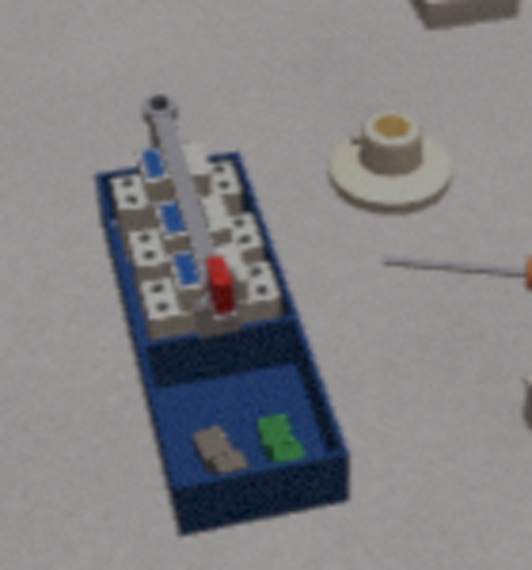

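View pics/z27.png

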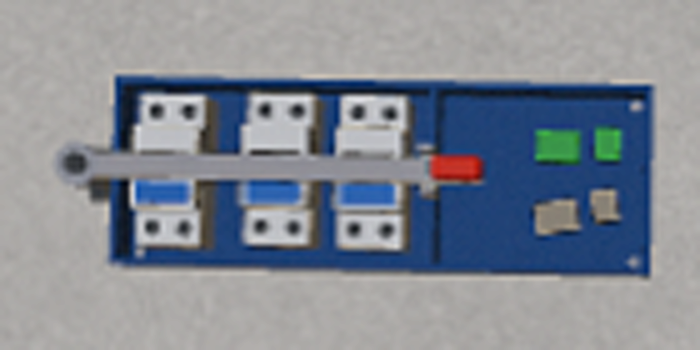

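View pics/wrist26.png

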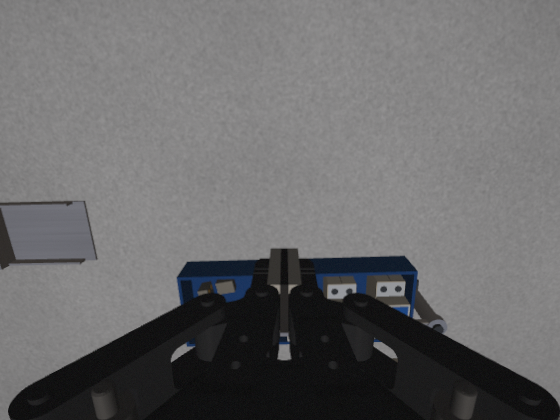

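Run:
```python
from k import *
t=load('top26');sd=load('side26')
d=lambda ph:np.cos(ph)*-yh-np.sin(ph)*xh
for ph in(-.02,0,.03,.07):
  f=lambda P,c,o,k:((w2p(c,P)-o+.5)*k-.5).round(0).tolist()
  P=[*(hi+.206*d(ph)),.11]
  print(ph,f(P,t,[160,195],5),f(P,sd,[180,110],3.8),'hinge',f([*hi,.084],t,[160,195],5),f([*hi,.084],sd,[180,110],3.8))
for n in('side26','top26'):
    c=load(n);p=cv2.cvtColor(c['pixels'],cv2.COLOR_RGB2HSV).astype(int)
    m=((p[...,0]<8)|(p[...,0]>172))&(p[...,1]>170)&(p[...,2]>60); ys,xs=np.nonzero(m); k=(ys>170)&(ys<260)&(xs>200)&(xs<260); print(n,xs[k].mean(),ys[k].mean(),k.sum())
```

```text
[0.37727162 0.14215618 0.2698251 ]
-0.02 [[455.0, 160.0]] [[227.0, 270.0]] hinge [[77.0, 163.0]] [[162.0, 108.0]]
0 [[455.0, 167.0]] [[220.0, 271.0]] hinge [[77.0, 163.0]] [[162.0, 108.0]]
0.03 [[455.0, 179.0]] [[209.0, 273.0]] hinge [[77.0, 163.0]] [[162.0, 108.0]]
0.07 [[453.0, 195.0]] [[195.0, 275.0]] hinge [[77.0, 163.0]] [[162.0, 108.0]]
side26 237.63333333333333 184.66666666666666 60
top26 250.9090909090909 228.04545454545453 44
```

View pics/side26.png

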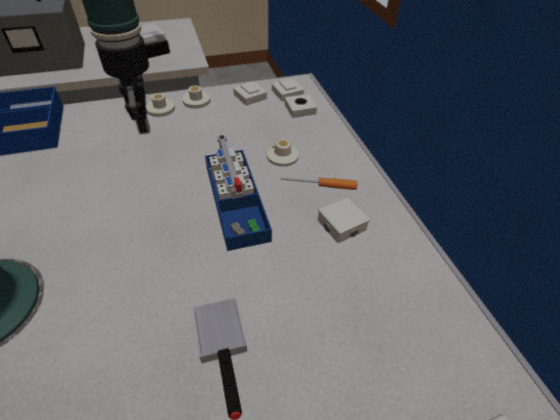

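View pics/top26.png

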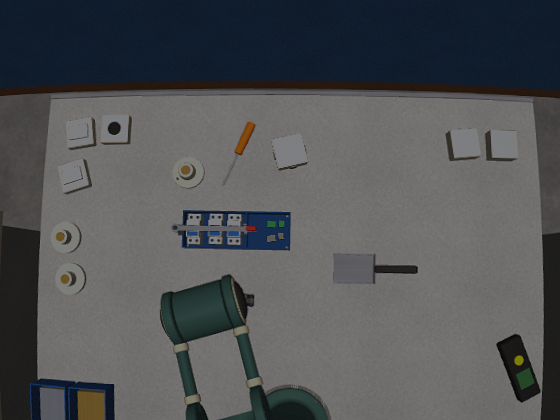

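```bash
python3 -c "
from workcell import bot
print(bot.finish_job())"
```

```text
the job is handed in; nothing more can be done
None
```

The kit is packed and the job is handed in, at about 76 s of the 192 s allowed. The hand-in gives no verdict, so what follows rests on my own checks.

**Shovel:** I carried it level and pressed its edge on the small bay's rim with about 2.8 N, the four blocks still on the blade. With only a turn about the vertical available, I loosened the grip to about 21.8 mm so the shovel could pivot as I raised the handle. At about 35° all four blocks had slid into the bay. I then lowered it flat onto the bench.

**Breakers and bar:** all three breakers went into the large bay, gripped by the nose. I then swung the keeper bar shut by its tab.

**Last checks:**
- **Breakers:** the final top and side pictures show all three standing upright in the large bay.
- **Blocks:** all four are in the small bay, with no strays on the bench.
- **Keeper bar:** the tab is where it should be at 0 rad, within about 0.01 rad in the top view.
- **Other items:** the shovel is empty and flat, and the lamp holder, junction box and screwdriver look unmoved. The gripper was clear of everything.

**Uncertain or in disagreement:**
- **Rim contact after the last block:** the wrist force was ambiguous at that moment. I pressed the empty shovel down again while it was still tilted; the force and moment rose, by my estimate to over 2 N on the rim.
- **Failed first tip:** the first try at tipping, with 20 N of grip, lifted the edge off the rim before any block had moved. I set it back on the rim after that.
- **Cameras:** the wrist camera placed the breakers about 3 mm from where the top camera did, so I worked between the two.
- **Keeper snap:** I did not see it in the force readings and judged the bar shut from the pictures.

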